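# Build a crosswise slat stand for the stapler

## Task

Finish the little wooden stand for the stapler. Take the two slats off the sloping rack and lay them flat across both slats that already lie on the desk, square to them and centred over the pair, one towards each end so that the upper slats are spaced about as far apart as the lower ones; then set the stapler upright on top, lying across the middle of both upper slats in the same direction as the bottom slats. Leave the bottom slats where they are, and do not disturb the glue stick or the tin of clips.

Things in the scene. Friction and masses are not known exactly. Their poses are not given: they have to be found in the camera images.
- slat_a: pale wooden slat, 150 x 28 x 18 mm (its x, y, z), 60 g; origin at the centre of its underside, x along its length. Starts on the rack, +x end raised: its x climbs 0.6 rad from level. It lies on a rail 16 mm wide under its middle, so fingers have room beside and below it; its lower end stands against a lip 28 mm wide that reaches 12 mm up its end face. It lifts off square to the slope.
- slat_b: pale wooden slat, 150 x 28 x 18 mm (its x, y, z), 60 g; origin at the centre of its underside, x along its length. Starts on the rack beside slat_a, just like it, 76 mm from it centre to centre on the side of slat_a's -y.
- base_1: pale wooden slat, 150 x 28 x 18 mm (its x, y, z), 60 g; origin at the centre of its underside, x along its length. Lies flat and loose on the desk: the bottom layer of the stand, together with base_2.
- base_2: pale wooden slat, 150 x 28 x 18 mm (its x, y, z), 60 g; origin at the centre of its underside, x along its length. Lies flat and loose on the desk, parallel to base_1, ends level, 86 to 94 mm from it centre to centre towards base_1's +y. The upper slats belong about 45 mm either way from the middle of this pair, measured along base_1's x, reaching across both.
- rack: fixed wooden sloping rack 112 mm wide (y), 130 mm deep, 120 mm high, to the left or to the right of the bottom slats; origin at the centre of its footprint on the desk, x towards its raised end (the slats climb along +x), two rails 76 mm apart in y.
- stapler: blue and black desk stapler, 34 mm wide (x), 140 mm long (y), 53 mm high (z), about 0.21 kg; origin at the centre of its underside, z up. Closed, its parts do not move. Stands upright on the desk on the other side of the bottom slats from the rack. Its upper arm is 24 mm wide and spans heights 30 to 53 mm; it can be gripped across there at mid-length.
- clip_tin: round tin with paper clips, 70 mm across, 24 mm high, loose, to be left alone; origin at the centre of its underside.
- glue_stick: upright glue stick, 24 mm across, 92 mm high, loose, to be left alone; origin at the centre of its underside.
There are look-alikes about, which are no part of the job. What is shaped like the slat_b but blue is not meant. What is shaped like the stapler but turquoise is not meant.

How it is judged:
By the outcome, as a careful person would: the job done as asked, in the order asked, and still so for the second after the job is handed in, with the robot touching nothing.
It also fails if it takes over 72 s, if anything falls off the work surface, if the arm or the gripper's body presses on something with over 40 N, if the wrist force passes 120 N, or if a joint passes its speed limit or range.

## Robot

A 7-joint arm with a two-finger parallel gripper is mounted at the origin on a cart in front of the work surface, level with it; the furniture and walls round the work are solid. World frame = base frame: x ahead of the robot, y to its left, z up, the work surface at z = 0. Lengths are in m, angles in rad, forces in N, time in s.
With the tool pointing down it reaches from about 0.4 to 0.85 m from the base axis. Payload 10.4 kg.
Tool frame: the origin (TCP) lies on the centre line of the jaws, within the pads' length; the fingertips stand 11 mm ahead of it and the grasp point (between the pads) lies 8 mm behind it (manip.finger_overhang is the distance from the TCP to the fingertips, in m); z points along the fingers, y is the line along which they close (so a half turn about z gives the same grasp; the last joint's range is limited). The gripper opens to 85 mm and grips with 20 to 120 N. Pads are 22 mm wide; open, the fingers measure 114 mm over their backs; the gripper's body (76 mm by 85 mm) begins 54 mm behind the grasp point. The pads swing forward as they close: fully open they stand 13 mm farther back than shut.
Start: joints at [-1.259, 0.332, -0.065, 1.46, 0.022, 1.35, -0.088], TCP at [0.205, 0.59, 0.222] pointing down, gripper open.
Joint ranges: [-2.6, 2.6], [-0.5, 2.12], [-1.47, 1.34], [0.16, 2.42], [-1.27, 4.41], [0.06, 2.06], [-2.6, 2.6]. Speed limits (rad/s): [2.22, 2.22, 2.79, 2.79, 3.14, 3.14, 3.14].

## Interface

Orientations are given as a unit quaternion [x, y, z, w].
In Python, from workcell import manip, imaging, workorder gives the robot as it stands.
- The arm moves only by the tool jog_arm, never from a script. Its argument "deltas" is a list of rows, each an object with "gripper": the opening, from 0 (shut) to 1 (fully open); "offset": the shift along the tool's x, y, z in m, a list of three; "rotation": the turn, a rotation vector about the tool's x, y, z in degrees, a list of three. In form: [{"gripper": gripper, "offset": [tx, ty, tz], "rotation": [ax, ay, az]}, ...]. A call has 1 to 20 rows; each row shifts and turns the commanded pose from where the row before left it, along the tool's axes as they then stand; what a row does not reach is not made up. A row lasts 1/10 s, in which the tool goes at most 50 mm and 8.59 degrees, less where a joint would pass 70% of its speed; a pose out of reach is approached as far as the arm can. A call with a gripper value outside its range is refused whole. The fingers move at their own pace and stop on an object; "newtons" is the grip in N (left out, the last holds). Time passes only in rows, so rows that do not move let the fingers close. It gives the time, the measured TCP pose, the force, the opening and the grip force at its end, in the units of the state.
- manip.get_obs(): the state, without advancing time (a new reading comes with each control period).
- imaging.camera(name): name is "scene" or "top" or "wrist"; returns the picture (420x560x3 uint8, blue, green, red); there is no depth.
- imaging.camera_model(name): a dict with "camera_matrix" (3x3 intrinsics, pixels), "world_to_cam" (4x4, takes a point from world to camera coordinates); the wrist camera has in their place "hand_eye" (4x4, takes a point from camera to tool coordinates, whose origin is the TCP and whose axes are the flange's). Camera axes: x right, y up, looking along -z (the intrinsics and any distortion apply to the point x, -y, -z); pixel columns grow to the right and rows downward; lengths in m; the calibration is good to about 2 mm. A picture is of the moment at which its call begins: read the wrist's pose just before it. camera_model takes no time and is no camera call.
- workorder.hand_in(): hands the job in; it is judged then, once.
The state is a dict: "clock": time; "joint_pos": joint angles; "joint_velocities": joint speeds; "tau": joint torques, N m; "position": TCP position; "ee_rot": TCP orientation; "ft_force": force on the tool from outside, world axes, zero at the start; "torque": the same for the moment, N m; "grip_width": opening from 0.0 (shut) to 1.0 (fully open); "grasp_force": force on a finger pad.
Only numpy, scipy, OpenCV 4.12 (cv2) and the standard library are available. Lean on these libraries where they do the work, as an engineer would, in place of code of your own. Each camera call takes 0.05 s, during which the arm holds its last target. There are 200 camera calls.

## Working session

There is one attempt and no reset: what is moved stays moved. The work goes in short steps, Python scripts to look and compute and a tool call to move; the robot and the scene stay as the last step left them, time stands still between calls to the robot, and variables do not carry over. Pictures are saved under pics/ and viewed, at most 10 in all, crops included, and the job is handed in when it is done.

Besides the shell and the picture viewer there is one more tool, called after "Request:" as name(argument=value, ...) on one line, values as JSON. jog_arm: Moves the arm, as the interface text tells. Its arguments: {"type":"object","properties":{"deltas":{"type":"array","items":{"type":"object","properties":{"gripper":{"type":"number"},"offset":{"type":"array","items":{"type":"number"}},"rotation":{"type":"array","items":{"type":"number"}}}}},"newtons":{"type":"number"}},"required":["deltas"]}

```bash
mkdir -p pics; ls
python3 - <<'E'
from workcell import manip, imaging
import cv2, numpy as np
np.set_printoptions(suppress=True,precision=4)
o=manip.get_obs(); print({k:np.round(v,4) for k,v in o.items()})
for n in("scene","top"):
    cv2.imwrite(f"pics/{n}0.png",imaging.camera(n)); m=imaging.camera_model(n); print(n,m)
print(imaging.camera_model("wrist"))
E
```

```text
pics
{'clock': np.float64(0.0), 'joint_pos': array([-1.2586,  0.3328, -0.0647,  1.4609,  0.0216,  1.3499, -0.0885]), 'joint_velocities': array([ 0.0011,  0.0002, -0.0009,  0.0009,  0.0005, -0.0008, -0.0009]), 'tau': array([ -0.0006, -62.5444,   0.0486, -39.1597,   0.0161,   0.0101,
         0.    ]), 'position': array([0.2052, 0.5899, 0.2212]), 'ee_rot': array([ 0.1666,  0.986 , -0.0007, -0.0001]), 'ft_force': array([ 0.1053,  0.6323, -0.5819]), 'torque': array([-0.051 ,  0.0471,  0.0083]), 'grasp_force': np.float64(0.0), 'grip_width': np.float64(0.9975)}
scene {'camera_matrix': array([[511.5778,   0.    , 282.0778],
       [  0.    , 511.5778, 222.1553],
       [  0.    ,   0.    ,   1.    ]]), 'world_to_cam': array([[ 0.4441, -0.8959,  0.0118, -0.3358],
       [ 0.4644,  0.2415,  0.8521, -0.3407],
       [-0.7662, -0.3729,  0.5233, -1.0573],
       [ 0.    ,  0.    ,  0.    ,  1.    ]])}
top {'camera_matrix': array([[455.4258,   0.    , 273.162 ],
       [  0.    , 455.4258, 207.8316],
       [  0.    ,   0.    ,   1.    ]]), 'world_to_cam': array([[-0.0192, -0.9998, -0.0053, -0.0709],
       [ 0.9807, -0.0199,  0.1945, -0.6001],
       [-0.1945, -0.0014,  0.9809, -1.542 ],
       [ 0.    ,  0.    ,  0.    ,  1.    ]])}
{'camera_matrix': array([[373.3902,   0.    , 282.1869],
       [  0.    , 373.3902, 211.9836],
       [  0.    ,   0.    ,   1.    ]]), 'hand_eye': array([[-0.0003,  0.9644,  0.2644,  0.0665],
       [ 1.    ,  0.0003,  0.0001,  0.0002],
       [ 0.0001,  0.2644, -0.9644, -0.1521],
       [ 0.    ,  0.    ,  0.    ,  1.    ]])}
```

View pics/scene0.png

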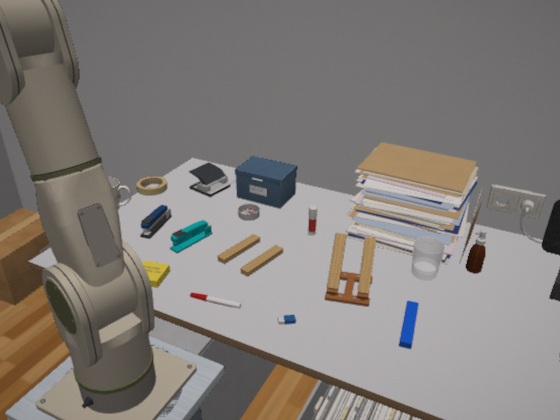

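View pics/top0.png

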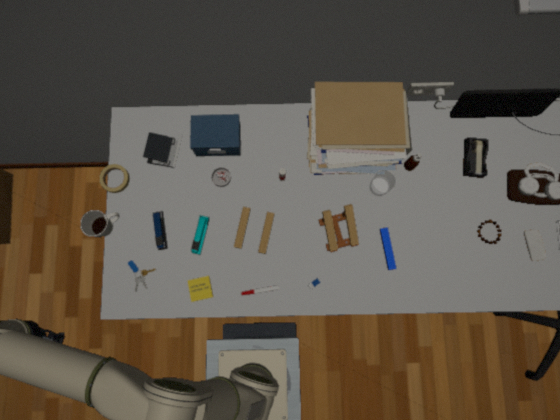

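The top view shows the base slats at about (243,228) and (266,232), and the rack with both slats at (340,228), which puts it on the robot's right. The glue stick is at (282,175) and the tin at (221,177).

Stapler candidates: the dark blue and black one at (160,230), the turquoise one at (200,235), and a black gadget at (475,157). The first fits "blue and black". The blue slat at (388,248) is a look-alike.

```bash
cat > h.py <<'E'
from workcell import manip, imaging
import cv2, numpy as np
from scipy.spatial.transform import Rotation as R
np.set_printoptions(suppress=True,precision=4)
def cam(name,obs=None):
    m=imaging.camera_model(name); K=m["camera_matrix"]
    if name=="wrist":
        o=obs or manip.get_obs(); T=np.eye(4); T[:3,:3]=R.from_quat(o["ee_rot"]).as_matrix(); T[:3,3]=o["position"]
        C=T@m["hand_eye"]
    else: C=np.linalg.inv(m["world_to_cam"])
    return K,C
def ray(KC,uv):
    K,C=KC; uv=np.atleast_2d(uv).astype(float)
    d=np.c_[(uv[:,0]-K[0,2])/K[0,0],-(uv[:,1]-K[1,2])/K[1,1],-np.ones(len(uv))]@C[:3,:3].T
    return C[:3,3],d
def onz(KC,uv,z,n=(0,0,1),p0=None):
    c,d=ray(KC,uv); n=np.array(n,float); p0=np.array([0,0,z]) if p0 is None else p0
    return c+d*(((p0-c)@n)/(d@n))[:,None]
def proj(KC,P):
    K,C=KC; q=(np.atleast_2d(P)-C[:3,3])@C[:3,:3]
    return np.c_[K[0,0]*q[:,0]/-q[:,2]+K[0,2],K[1,1]*q[:,1]/q[:,2]+K[1,2]]
def blobs(img,lo,hi,amin=30):
    m=cv2.inRange(cv2.cvtColor(img,cv2.COLOR_BGR2HSV),lo,hi)
    cs,_=cv2.findContours(m,cv2.RETR_EXTERNAL,cv2.CHAIN_APPROX_NONE)
    return [c for c in cs if cv2.contourArea(c)>amin]
E
python3 - <<'E'
from h import *
im=cv2.imread("pics/top0.png"); KC=cam("top")
crop=im[150:290,120:420]; cv2.imwrite("pics/crop0.png",cv2.resize(crop,(800,373),interpolation=cv2.INTER_CUBIC))
h=cv2.cvtColor(im,cv2.COLOR_BGR2HSV)
for n,(u,v) in dict(base=(243,228),slat=(332,235),rail=(340,245),stap=(160,230),tin=(221,177),glue=(282,176)).items(): print(n,h[v,u])
for c in blobs(im,(8,60,60),(30,255,255),100):
    r=cv2.minAreaRect(c)
    if 100<r[0][0]<420 and 110<r[0][1]<290: print("wood",np.round(r[0]),np.round(r[1]),r[2],onz(KC,r[0],.018))
for n,uv,z in(("stap",(160,230),.05),("tin",(221,177),.02),("glue",(282,175),.09),("rack",(340,228),.06)): print(n,onz(KC,uv,z))
E
```

```text
base [ 18 124 117]
slat [ 18 124 117]
rail [ 12 173 100]
stap [105 216  52]
tin [ 5 62 90]
glue [10 63 61]
wood [200. 288.] [23. 23.] 77.90524291992188 [[0.326  0.1789 0.018 ]]
wood [266. 232.] [ 8. 42.] 12.528807640075684 [[ 0.518  -0.0549  0.018 ]]
wood [242. 227.] [ 8. 41.] 12.804265975952148 [[0.5389 0.0314 0.018 ]]
wood [339. 228.] [41. 36.] 75.37911987304688 [[ 0.5284 -0.3164  0.018 ]]
wood [360. 113.] [66. 91.] 88.61964416503906 [[ 0.9632 -0.4158  0.018 ]]
stap [[0.5291 0.3154 0.05  ]]
tin [[0.7249 0.1057 0.02  ]]
glue [[ 0.7087 -0.1158  0.09  ]]
rack [[ 0.5221 -0.3138  0.06  ]]
```

View pics/crop0.png

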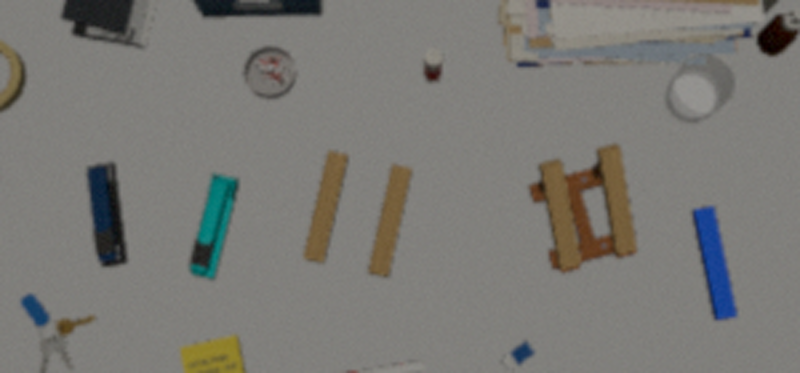

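The crop shows the blue/black stapler at (105,215) and the turquoise look-alike at (213,225). The base slats are at (326,207) and (390,220), and the rack slats at (560,215) and (617,200). Next I'll move the wrist camera in for closer looks.

Request:
jog_arm(deltas=[{"gripper": 1,"offset": [-0.033,-0.0195,-0.006]},{"offset": [-0.033,-0.0195,-0.006]},{"offset": [-0.033,-0.0195,-0.006]},{"offset": [-0.033,-0.0195,-0.006]},{"offset": [-0.033,-0.0195,-0.006]},{"offset": [-0.033,-0.0195,-0.006]},{"offset": [-0.033,-0.0195,-0.006]},{"offset": [-0.033,-0.0195,-0.006]},{"offset": [-0.033,-0.0195,-0.006]},{"offset": [-0.033,-0.0195,-0.006]},{"offset": [0,0,0]},{"offset": [0,0,0]}])

```text
schema error: expected keys gripper, offset, rotation
```

Request:
jog_arm(deltas=[{"gripper": 1,"offset": [-0.033,-0.0195,-0.006],"rotation": [0,0,0]},{"gripper": 1,"offset": [-0.033,-0.0195,-0.006],"rotation": [0,0,0]},{"gripper": 1,"offset": [-0.033,-0.0195,-0.006],"rotation": [0,0,0]},{"gripper": 1,"offset": [-0.033,-0.0195,-0.006],"rotation": [0,0,0]},{"gripper": 1,"offset": [-0.033,-0.0195,-0.006],"rotation": [0,0,0]},{"gripper": 1,"offset": [-0.033,-0.0195,-0.006],"rotation": [0,0,0]},{"gripper": 1,"offset": [-0.033,-0.0195,-0.006],"rotation": [0,0,0]},{"gripper": 1,"offset": [-0.033,-0.0195,-0.006],"rotation": [0,0,0]},{"gripper": 1,"offset": [-0.033,-0.0195,-0.006],"rotation": [0,0,0]},{"gripper": 1,"offset": [-0.033,-0.0195,-0.006],"rotation": [0,0,0]},{"gripper": 1,"offset": [0,0,0],"rotation": [0,0,0]},{"gripper": 1,"offset": [0,0,0],"rotation": [0,0,0]}])

```text
clock: 1.3
position: [0.4533, 0.2971, 0.2818]
ee_rot: [0.168, 0.986, -0.0, -0.0]
ft_force: [-0.4, 0.3, 0.8]
grip_width: 0.997
grasp_force: 0.0
```

Run:
```python
from h import *
import pickle
o=manip.get_obs(); im=imaging.camera("wrist"); cv2.imwrite("pics/w1.png",im); pickle.dump(o,open("w1.pkl","wb"))
print(o["clock"],o["position"],o["ee_rot"],o["joint_pos"],o["ft_force"])
```

```text
1.3 [0.4533 0.2971 0.2818] [ 0.1676  0.9859 -0.     -0.0001] [-0.8313  0.1177  0.1838  1.5983 -0.0219  1.4278  0.5884] [-0.4251  0.3325  0.8098]
```

View pics/w1.png

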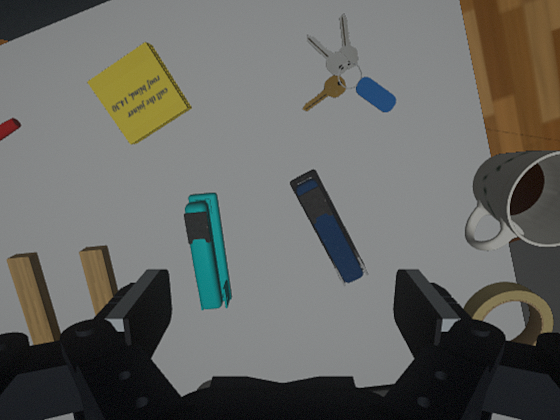

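Request:
jog_arm(deltas=[{"gripper": 1,"offset": [-0.0138,-0.0396,-0.002],"rotation": [0,0,0]},{"gripper": 1,"offset": [-0.0138,-0.0396,-0.002],"rotation": [0,0,0]},{"gripper": 1,"offset": [-0.0138,-0.0396,-0.002],"rotation": [0,0,0]},{"gripper": 1,"offset": [-0.0138,-0.0396,-0.002],"rotation": [0,0,0]},{"gripper": 1,"offset": [-0.0138,-0.0396,-0.002],"rotation": [0,0,0]},{"gripper": 1,"offset": [-0.0138,-0.0396,-0.002],"rotation": [0,0,0]},{"gripper": 1,"offset": [-0.0138,-0.0396,-0.002],"rotation": [0,0,0]},{"gripper": 1,"offset": [-0.0138,-0.0396,-0.002],"rotation": [0,0,0]},{"gripper": 1,"offset": [-0.0138,-0.0396,-0.002],"rotation": [0,0,0]},{"gripper": 1,"offset": [-0.0138,-0.0396,-0.002],"rotation": [0,0,0]},{"gripper": 1,"offset": [0,0,0],"rotation": [0,0,0]},{"gripper": 1,"offset": [0,0,0],"rotation": [0,0,0]}])

```text
clock: 2.55
position: [0.4532, -0.121, 0.3018]
ee_rot: [0.167, 0.986, 0.0, -0.0]
ft_force: [-0.3, 2.2, -0.5]
grip_width: 1.0
grasp_force: 0.0
```

Run:
```python
from h import *
import pickle
o=manip.get_obs(); im=imaging.camera("wrist"); cv2.imwrite("pics/w2.png",im); pickle.dump(o,open("w2.pkl","wb"))
print(o["clock"],o["position"],o["ee_rot"],o["joint_pos"],o["ft_force"])
```

```text
2.55 [ 0.4532 -0.121   0.3018] [ 0.1665  0.986   0.0002 -0.0002] [-0.4664 -0.0935  0.5956  1.7493  0.0523  1.4702  1.3581] [-0.2895  2.2372 -0.5128]
```

View pics/w2.png

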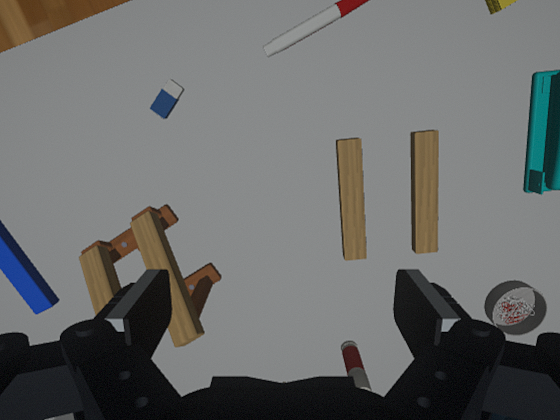

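w1 shows the real stapler (blue top, black front) centred at about (330,227), with the turquoise one at (208,250). w2 shows both base slats at about (351,198) and (424,191). The rack is at lower left, with slat_a's top face running from (145,212) to (190,335). Its raised end is away from the robot. I'll take two more wrist views of the rack to triangulate it.

Request:
jog_arm(deltas=[{"gripper": 1,"offset": [-0.032,-0.014,-0.0076],"rotation": [0,0,0]},{"gripper": 1,"offset": [-0.032,-0.014,-0.0076],"rotation": [0,0,0]},{"gripper": 1,"offset": [-0.032,-0.014,-0.0076],"rotation": [0,0,0]},{"gripper": 1,"offset": [-0.032,-0.014,-0.0076],"rotation": [0,0,0]},{"gripper": 1,"offset": [-0.032,-0.014,-0.0076],"rotation": [0,0,0]},{"gripper": 1,"offset": [0,0,0],"rotation": [0,0,0]},{"gripper": 1,"offset": [0,0,0],"rotation": [0,0,0]}])

```text
clock: 3.3
position: [0.5819, -0.2388, 0.3386]
ee_rot: [0.166, 0.986, -0.0, -0.001]
ft_force: [0.3, 0.0, -0.2]
grip_width: 1.0
grasp_force: 0.0
```

Run:
```python
from h import *
import pickle
o=manip.get_obs(); im=imaging.camera("wrist"); cv2.imwrite("pics/w3.png",im); pickle.dump(o,open("w3.pkl","wb"))
```

Request:
jog_arm(deltas=[{"gripper": 1,"offset": [-0.013,-0.038,0],"rotation": [0,0,0]},{"gripper": 1,"offset": [-0.013,-0.038,0],"rotation": [0,0,0]},{"gripper": 1,"offset": [-0.013,-0.038,0],"rotation": [0,0,0]},{"gripper": 1,"offset": [0,0,0],"rotation": [0,0,0]},{"gripper": 1,"offset": [0,0,0],"rotation": [0,0,0]}])

```text
clock: 3.85
position: [0.5803, -0.3603, 0.3402]
ee_rot: [0.167, 0.986, 0.001, 0.0]
ft_force: [-0.4, 0.8, 0.6]
grip_width: 0.999
grasp_force: 0.0
```

Run:
```python
from h import *
import pickle
o=manip.get_obs(); im=imaging.camera("wrist"); cv2.imwrite("pics/w4.png",im); pickle.dump(o,open("w4.pkl","wb"))
print(o["position"])
a=cv2.imread("pics/w3.png"); b=im
cv2.imwrite("pics/w34.png",cv2.resize(np.hstack([a,b]),(800,300)))
h=cv2.cvtColor(cv2.imread("pics/w2.png"),cv2.COLOR_BGR2HSV)
for u,v in((351,200),(337,200),(424,190),(412,190),(165,260),(150,275),(115,245),(200,280)): print((u,v),h[v,u])
```

```text
[ 0.5803 -0.3603  0.3402]
(351, 200) [ 18 110 132]
(337, 200) [ 98   7 143]
(424, 190) [ 19 110 127]
(412, 190) [16 95 51]
(165, 260) [ 19 113 111]
(150, 275) [105   9  55]
(115, 245) [ 12 146  98]
(200, 280) [12 89 43]
```

View pics/w34.png

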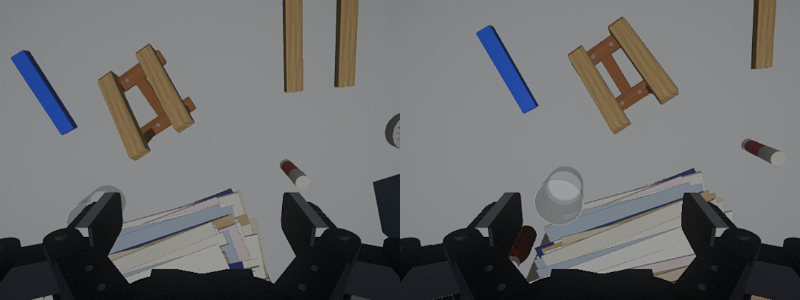

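w3 and w4 show both rack slats clear of the fingers, at about (205,150) and (240,125) in the full-size w3 picture. I'll segment the top faces and triangulate their corners.

```bash
cat > meas.py <<'E'
from h import *
import pickle,sys
def quads(f,vmin=90,hmin=15):
    im=cv2.GaussianBlur(cv2.imread(f"pics/{f}.png"),(3,3),0)
    out=[]
    hsv=cv2.cvtColor(im,cv2.COLOR_BGR2HSV); m=cv2.inRange(hsv,(hmin,70,vmin),(24,170,255))
    m=cv2.morphologyEx(m,cv2.MORPH_OPEN,np.ones((5,5)))
    for c in cv2.findContours(m,cv2.RETR_EXTERNAL,cv2.CHAIN_APPROX_NONE)[0]:
        if cv2.contourArea(c)<1200: continue
        q=cv2.boxPoints(cv2.minAreaRect(c)); r=cv2.minAreaRect(c)
        h=cv2.convexHull(c)[:,0]
        # true corners: largest-area quad from approximated hull
        for e in range(2,20):
            a=cv2.approxPolyDP(h.reshape(-1,1,2),e,True)[:,0]
            if len(a)<=4: break
        out.append((r,a.astype(float)))
    return out
if __name__=="__main__":
    for f in sys.argv[1:]:
        for r,a in quads(f): print(f,np.round(r[0]),np.round(r[1]),round(r[2]),a.tolist())
E
python3 meas.py w2 w3 w4
python3 - <<'E'
from meas import *
KC=cam("wrist",pickle.load(open("w2.pkl","rb")))
for r,a in quads("w2"):
    if r[0][0]>300 and r[0][1]<260:
        P=onz(KC,a,.018); print(P, np.linalg.norm(P-np.roll(P,1,0),axis=1),P.mean(0))
E
```

```text
w2 [352. 199.] [120.  23.] 87 [[360.0, 139.0], [365.0, 257.0], [345.0, 259.0], [338.0, 140.0]]
w2 [426. 192.] [121.  22.] 90 [[437.0, 131.0], [436.0, 251.0], [416.0, 252.0], [415.0, 133.0]]
w2 [39. 26.] [51. 78.] 90 [[78.0, 16.0], [0.0, 51.0], [0.0, 0.0], [64.0, 0.0]]
w3 [169. 164.] [126.  27.] 64 [[151.0, 103.0], [206.0, 209.0], [191.0, 223.0], [139.0, 121.0]]
w3 [228. 124.] [128.  28.] 61 [[206.0, 63.0], [269.0, 169.0], [253.0, 183.0], [191.0, 79.0]]
w3 [487.  60.] [ 23. 122.] 2 [[500.0, 0.0], [495.0, 118.0], [474.0, 121.0], [478.0, 0.0]]
w3 [411.  64.] [128.  22.] 90 [[422.0, 0.0], [422.0, 126.0], [402.0, 128.0], [400.0, 0.0]]
w4 [278. 125.] [129.  28.] 59 [[251.0, 67.0], [320.0, 169.0], [304.0, 185.0], [237.0, 77.0]]
w4 [342.  84.] [132.  30.] 55 [[309.0, 26.0], [388.0, 132.0], [365.0, 143.0], [294.0, 41.0]]
w4 [511.  47.] [23. 96.] 3 [[525.0, 0.0], [520.0, 91.0], [498.0, 95.0], [503.0, 0.0]]
[[ 0.4505 -0.0252  0.018 ]
 [ 0.5925 -0.0595  0.018 ]
 [ 0.5868 -0.0839  0.018 ]
 [ 0.4432 -0.0494  0.018 ]] [0.0253 0.1461 0.0251 0.1476] [ 0.5182 -0.0545  0.018 ]
[[0.4707 0.0604 0.018 ]
 [0.6138 0.0263 0.018 ]
 [0.6069 0.0024 0.018 ]
 [0.4647 0.0361 0.018 ]] [0.025  0.1471 0.0248 0.1462] [0.539  0.0313 0.018 ]
```

Run:
```python
from meas import *
K3=cam("wrist",pickle.load(open("w3.pkl","rb")));K4=cam("wrist",pickle.load(open("w4.pkl","rb")))
def tri(a,b):
    A=[];B=[]
    for KC,p in((K3,a),(K4,b)):
        c,d=ray(KC,p); d=d[0]/np.linalg.norm(d[0]); Q=np.eye(3)-np.outer(d,d); A.append(Q);B.append(Q@c)
    x=np.linalg.solve(sum(A),sum(B)); e=np.linalg.norm(A[0]@x-B[0]); return x,e
q3=sorted([a for r,a in quads("w3") if r[0][0]<300],key=lambda a:a[:,0].mean())
q4=sorted([a for r,a in quads("w4") if r[0][0]<400],key=lambda a:a[:,0].mean())
for a,b in zip(q3,q4):
    lo3,hi3=(a[0]+a[3])/2,(a[1]+a[2])/2; lo4,hi4=(b[0]+b[3])/2,(b[1]+b[2])/2
    L,e1=tri(lo3,lo4);H,e2=tri(hi3,hi4); C,e=tri(a.mean(0),b.mean(0));d=H-L
    print("L",L,"H",H,"C",C,"len",np.linalg.norm(d),"tilt",np.arctan2(d[2],np.hypot(*d[:2])),"yaw",np.degrees(np.arctan2(d[1],d[0])),e1,e2,e)
# top-view check
im=cv2.imread("pics/top0.png"); KC=cam("top")
```

```text
L [ 0.468  -0.3646  0.0531] H [ 0.5888 -0.3314  0.1255] C [ 0.5316 -0.3471  0.0911] len 0.14474594796309995 tilt 0.5236356449297448 yaw 15.370698455288966 0.0020629583668493362 0.000498592420546168 0.0012548522122718697
L [ 0.4486 -0.2916  0.0468] H [ 0.5733 -0.2585  0.1154] C [ 0.514  -0.2742  0.0828] len 0.14610107109175802 tilt 0.4886779711152155 yaw 14.87971003365743 0.0001757827834158869 0.0003543355026613332 0.00028601373512688477
```

Run:
```python
from meas import *
from scipy.optimize import least_squares
Ks=[cam("wrist",pickle.load(open(f"w{i}.pkl","rb"))) for i in(3,4)]
obs=[]
for f,lim in(("w3",300),("w4",400)):
    q=sorted([a for r,a in quads(f) if r[0][0]<lim],key=lambda a:a[:,0].mean())
    obs.append([[(a[0]+a[3])/2,(a[1]+a[2])/2] for a in q])   # slat_b(-y) first
obs=np.array(obs)
def model(p,t=.6):
    x,y,z,w=p; c,s=np.cos(w),np.sin(w); ax=np.array([c*np.cos(t),s*np.cos(t),np.sin(t)]); l=np.array([-s,c,0])
    m=np.array([x,y,z]); return np.array([[m+k*.038*l+e*.0735*ax for e in(-1,1)] for k in(-1,1)])
for t in(.6,):
  f=lambda p:np.r_[tuple((proj(K,model(p,t).reshape(-1,3))-o.reshape(-1,2)).ravel() for K,o in zip(Ks,obs))]
  s=least_squares(f,[.52,-.31,.087,.25],loss="soft_l1"); p=s.x
  print(t,p,np.degrees(p[3]),np.round(f(p),1))
# check against scene & top : wood mask extents vs prediction of 4 top-face end midpoints
for n in("scene","top"):
    print(n,proj(cam(n),model(p).reshape(-1,3)).round(0).tolist())
    im=cv2.imread(f"pics/{n}0.png"); m=cv2.inRange(cv2.cvtColor(im,cv2.COLOR_BGR2HSV),(15,70,60),(24,200,255))
    for c in cv2.findContours(m,cv2.RETR_EXTERNAL,cv2.CHAIN_APPROX_NONE)[0]:
        if cv2.contourArea(c)>150: 
            r=cv2.boxPoints(cv2.minAreaRect(c)).round(); 
            if 310<r[:,0].mean()<390 and 200<r[:,1].mean()<300: print(r.tolist())
```

```text
0.6 [ 0.5183 -0.3119  0.0919  0.2674] 15.322493867545093 [ 0.7 -0.1 -3.7  0.2 -0.   0.8 -4.  -2.6  1.5  3.8 -1.   0.4  0.7  0.1
  1.9 -5.4]
scene [[364.0, 291.0], [369.0, 236.0], [333.0, 286.0], [340.0, 232.0]]
[[357.0, 293.0], [364.0, 237.0], [375.0, 238.0], [369.0, 294.0]]
[[327.0, 288.0], [335.0, 233.0], [346.0, 234.0], [337.0, 290.0]]
top [[355.0, 243.0], [348.0, 205.0], [334.0, 249.0], [326.0, 212.0]]
[[321.0, 211.0], [330.0, 210.0], [338.0, 249.0], [329.0, 251.0]]
[[343.0, 205.0], [352.0, 204.0], [358.0, 244.0], [350.0, 246.0]]
```

```bash
cat > plan.py <<'E'
from h import *
w=0.2674; t=.6; RC=np.array([.5183,-.3119,.0919])
def rackframe(w=w):
    c,s=np.cos(w),np.sin(w); ax=np.array([c*np.cos(t),s*np.cos(t),np.sin(t)]); l=np.array([-s,c,0.]); n=np.cross(ax,l); return ax,l,n
def go(p,Rt,o=None,half=True):
    o=o or manip.get_obs(); R0=R.from_quat(o["ee_rot"])
    c=[Rt]+([Rt@np.diag([-1,-1,1])] if half else [])
    for Rk in c: print("off",R0.inv().apply(p-o["position"]).round(4),"rot",(R0.inv()*R.from_matrix(Rk)).as_rotvec(degrees=True).round(2),"| off in new frame",(Rk.T@(p-o["position"])).round(4))
def RackR():
    ax,l,n=rackframe(); return np.c_[np.cross(l,-n),l,-n]
def down(yaw_y): # tool y along yaw (deg), pointing down
    a=np.radians(yaw_y); y=np.array([np.cos(a),np.sin(a),0]); z=np.array([0,0,-1.]); return np.c_[np.cross(y,z),y,z]
E
python3 - <<'E'
from plan import *
ax,l,n=rackframe(); o=manip.get_obs(); print(o["joint_pos"])
Ca=RC+.038*l; print(Ca, "pre",Ca+.09*n)
go(Ca+.09*n,RackR())
E
```

```text
[ 0.0311  0.5177  0.7646  1.1009 -0.3525  1.6459  1.9358]
[ 0.5083 -0.2753  0.0919] pre [ 0.4592 -0.2887  0.1662]
off [0.1382 0.0265 0.1742] rot [-10.24 -33.26 -33.4 ] | off in new frame [0.1798 0.1002 0.0881]
off [0.1382 0.0265 0.1742] rot [-43.22  13.31 140.01] | off in new frame [-0.1798 -0.1002  0.0881]
```

Request:
jog_arm(deltas=[{"gripper": 0.6,"offset": [0,0,0],"rotation": [-2.401,0.739,7.778]},{"gripper": 0.6,"offset": [0,0,0],"rotation": [-2.401,0.739,7.778]},{"gripper": 0.6,"offset": [0,0,0],"rotation": [-2.401,0.739,7.778]},{"gripper": 0.6,"offset": [0,0,0],"rotation": [-2.401,0.739,7.778]},{"gripper": 0.6,"offset": [0,0,0],"rotation": [-2.401,0.739,7.778]},{"gripper": 0.6,"offset": [0,0,0],"rotation": [-2.401,0.739,7.778]},{"gripper": 0.6,"offset": [0,0,0],"rotation": [-2.401,0.739,7.778]},{"gripper": 0.6,"offset": [0,0,0],"rotation": [-2.401,0.739,7.778]},{"gripper": 0.6,"offset": [0,0,0],"rotation": [-2.401,0.739,7.778]},{"gripper": 0.6,"offset": [0,0,0],"rotation": [-2.401,0.739,7.778]},{"gripper": 0.6,"offset": [0,0,0],"rotation": [-2.401,0.739,7.778]},{"gripper": 0.6,"offset": [0,0,0],"rotation": [-2.401,0.739,7.778]},{"gripper": 0.6,"offset": [0,0,0],"rotation": [-2.401,0.739,7.778]},{"gripper": 0.6,"offset": [0,0,0],"rotation": [-2.401,0.739,7.778]},{"gripper": 0.6,"offset": [0,0,0],"rotation": [-2.401,0.739,7.778]},{"gripper": 0.6,"offset": [0,0,0],"rotation": [-2.401,0.739,7.778]},{"gripper": 0.6,"offset": [0,0,0],"rotation": [-2.401,0.739,7.778]},{"gripper": 0.6,"offset": [0,0,0],"rotation": [-2.401,0.739,7.778]},{"gripper": 0.6,"offset": [0,0,0],"rotation": [0,0,0]}])

```text
clock: 5.8
position: [0.5813, -0.3575, 0.3404]
ee_rot: [0.947, 0.127, 0.293, -0.041]
ft_force: [0.3, 0.5, -0.7]
grip_width: 0.6
grasp_force: 0.0
```

Run:
```python
from plan import *
ax,l,n=rackframe(); o=manip.get_obs(); print(o["joint_pos"])
go(RC+.038*l+.09*n,RackR())
```

```text
[-0.2152  0.3141  1.1837  1.5778 -0.8868  1.2932 -0.1935]
off [-0.1807 -0.0983  0.0875] rot [ -0.14   0.18 179.96] | off in new frame [0.1805 0.0986 0.0876]
off [-0.1807 -0.0983  0.0875] rot [-0.12 -0.09 -0.04] | off in new frame [-0.1805 -0.0986  0.0876]
```

Request:
jog_arm(deltas=[{"gripper": 0.6,"offset": [-0.036,-0.0197,0.0175],"rotation": [0,0,0]},{"gripper": 0.6,"offset": [-0.036,-0.0197,0.0175],"rotation": [0,0,0]},{"gripper": 0.6,"offset": [-0.036,-0.0197,0.0175],"rotation": [0,0,0]},{"gripper": 0.6,"offset": [-0.036,-0.0197,0.0175],"rotation": [0,0,0]},{"gripper": 0.6,"offset": [-0.036,-0.0197,0.0175],"rotation": [0,0,0]},{"gripper": 0.6,"offset": [0,0,0],"rotation": [0,0,0]},{"gripper": 0.6,"offset": [0,0,0],"rotation": [0,0,0]}])

```text
clock: 6.5
position: [0.4596, -0.2908, 0.1669]
ee_rot: [0.946, 0.129, 0.293, -0.039]
ft_force: [0.4, -0.2, 1.2]
grip_width: 0.601
grasp_force: 0.0
```

Run:
```python
from plan import *
import pickle
ax,l,n=rackframe(); o=manip.get_obs(); im=imaging.camera("wrist"); pickle.dump(o,open("w5.pkl","wb")); cv2.imwrite("pics/w5.png",im)
print(o["joint_pos"]); Ca=RC+.038*l
go(Ca+.09*n,RackR()); KC=cam("wrist",o)
for s in(1,-1):
  C=RC+s*.038*l; P=[C+a*.075*ax+b*.014*l for a,b in((-1,-1),(1,-1),(1,1),(-1,1))]; q=proj(KC,P); print(q.round(0).tolist())
  cv2.polylines(im,[q.astype(int).reshape(-1,1,2)],True,(0,255,0),1)
cv2.imwrite("pics/w5o.png",im)
```

```text
[-0.4495 -0.0778  1.2554  2.1221 -0.6212  0.8432 -0.1098]
off [-0.001  -0.0035  0.0013] rot [   0.05    0.11 -179.81] | off in new frame [0.001  0.0035 0.0013]
off [-0.001  -0.0035  0.0013] rot [ 0.07 -0.03  0.19] | off in new frame [-0.001  -0.0035  0.0013]
[[298.0, 313.0], [302.0, 97.0], [257.0, 97.0], [260.0, 313.0]]
[[403.0, 313.0], [424.0, 98.0], [379.0, 98.0], [364.0, 313.0]]
```

View pics/w5o.png

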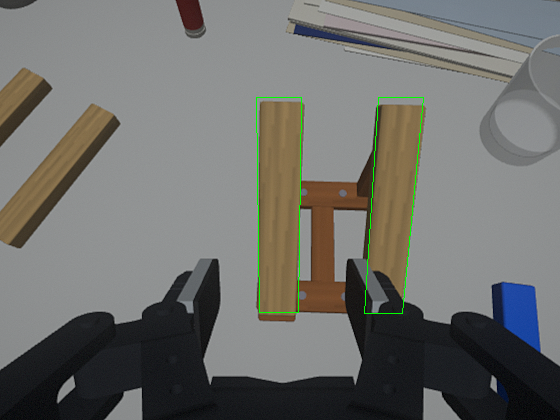

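The overlay shows the predicted faces lying on both slats. slat_a spans about (260–300, 101–315), and the true raised ends sit 4 to 8 px downslope of the prediction. I'll refine the fit with this view.

Run:
```python
from plan import *
from meas import quads
import pickle
KC=cam("wrist",pickle.load(open("w5.pkl","rb")))
ax,l,n=rackframe(); Ca=RC+.038*l
im=cv2.imread("pics/w5.png"); h=cv2.cvtColor(im,cv2.COLOR_BGR2HSV)
m=cv2.inRange(h,(14,60,70),(25,190,255))
for v in(110,150,200,250,300):
    r=np.flatnonzero(m[v,235:460])+235; g=np.split(r,np.flatnonzero(np.diff(r)>3)+1); print(v,[(x[0],x[-1]) for x in g if len(x)>15])
    for x in g:
        if len(x)>15:
            P=onz(KC,[[x[0]-.5,v],[x[-1]+.5,v]],0,n,Ca); print("   y,x in slat frame:",((P-RC)@l).round(4),((P-Ca)@ax).round(4))
print("col 280",[ (c[0],c[-1]) for c in [np.flatnonzero(m[60:340,280])+60]],h[95:108,280].tolist(),h[308:324,280].tolist())
```

```text
110 [(np.int64(260), np.int64(303)), (np.int64(381), np.int64(424))]
   y,x in slat frame: [0.0503 0.0227] [0.0673 0.0674]
   y,x in slat frame: [-0.0256 -0.0531] [0.0675 0.0676]
150 [(np.int64(260), np.int64(301)), (np.int64(377), np.int64(420))]
   y,x in slat frame: [0.0506 0.0236] [0.0424 0.0425]
   y,x in slat frame: [-0.0248 -0.0531] [0.0427 0.0428]
200 [(np.int64(259), np.int64(300)), (np.int64(373), np.int64(413))]
   y,x in slat frame: [0.0517 0.0237] [0.0093 0.0094]
   y,x in slat frame: [-0.0244 -0.0518] [0.0096 0.0097]
250 [(np.int64(259), np.int64(297)), (np.int64(368), np.int64(407))]
   y,x in slat frame: [0.0522 0.0252] [-0.0263 -0.0262]
   y,x in slat frame: [-0.0233 -0.051 ] [-0.026  -0.0259]
300 [(np.int64(258), np.int64(296))]
   y,x in slat frame: [0.0534 0.0254] [-0.0647 -0.0646]
col 280 [(np.int64(102), np.int64(315))] [[60, 2, 148], [110, 5, 147], [90, 3, 147], [90, 5, 148], [90, 3, 148], [99, 12, 155], [18, 32, 135], [19, 121, 126], [18, 108, 130], [18, 109, 131], [19, 110, 130], [19, 105, 129], [18, 113, 129]] [[19, 108, 130], [17, 111, 131], [19, 110, 128], [18, 113, 131], [18, 106, 130], [18, 111, 131], [19, 107, 121], [16, 121, 101], [12, 146, 105], [12, 152, 109], [12, 145, 109], [12, 153, 112], [12, 177, 92], [8, 9, 120], [95, 10, 155], [100, 5, 149]]
```

```bash
cp plan.py p0.py
python3 - <<'E'
from plan import *
ax,l,n=rackframe(); RC2=RC-.0025*n-.0015*ax; print(RC2.round(4))
s=open("plan.py").read().replace("w=0.2674","w=0.2447").replace("[.5183,-.3119,.0919]",str(RC2.round(4).tolist())); open("plan.py","w").write(s)
E
python3 - <<'E'
from plan import *
ax,l,n=rackframe(); Ca=RC+.038*l
go(Ca-.015*n,RackR())
E
```

```text
[ 0.5185 -0.3119  0.089 ]
off [-0.0018 -0.0033  0.1093] rot [   0.06   -1.04 -178.73] | off in new frame [0.0018 0.0046 0.1092]
off [-0.0018 -0.0033  0.1093] rot [-0.67 -0.04  1.27] | off in new frame [-0.0018 -0.0046  0.1092]
```

Request:
jog_arm(newtons=40, deltas=[{"gripper": 0.6,"offset": [-0.0018,-0.0046,0],"rotation": [-0.67,0,1.27]},{"gripper": 0.6,"offset": [0,0,0.02],"rotation": [0,0,0]},{"gripper": 0.6,"offset": [0,0,0.02],"rotation": [0,0,0]},{"gripper": 0.6,"offset": [0,0,0.02],"rotation": [0,0,0]},{"gripper": 0.6,"offset": [0,0,0.02],"rotation": [0,0,0]},{"gripper": 0.6,"offset": [0,0,0.01],"rotation": [0,0,0]},{"gripper": 0.6,"offset": [0,0,0.01],"rotation": [0,0,0]},{"gripper": 0.6,"offset": [0,0,0.009],"rotation": [0,0,0]},{"gripper": 0.6,"offset": [0,0,0],"rotation": [0,0,0]},{"gripper": 0.6,"offset": [0,0,0],"rotation": [0,0,0]}])

```text
clock: 7.55
position: [0.5169, -0.2737, 0.0757]
ee_rot: [0.949, 0.116, 0.293, -0.036]
ft_force: [0.2, -0.2, 1.3]
grip_width: 0.599
grasp_force: 0.0
```

Run:
```python
from plan import *
ax,l,n=rackframe(); Ca=RC+.038*l; print(manip.get_obs()["joint_pos"])
go(Ca-.015*n,RackR())
```

```text
[-0.2552  0.3567  1.0622  2.143  -1.2111  0.8607  0.2646]
off [ 0.0012 -0.0006 -0.0003] rot [  0.13  -0.08 179.92] | off in new frame [-0.0012  0.0006 -0.0003]
off [ 0.0012 -0.0006 -0.0003] rot [ 0.05  0.08 -0.08] | off in new frame [ 0.0012 -0.0006 -0.0003]
```

Request:
jog_arm(newtons=40, deltas=[{"gripper": 0,"offset": [0,0,0],"rotation": [0,0,0]},{"gripper": 0,"offset": [0,0,0],"rotation": [0,0,0]},{"gripper": 0,"offset": [0,0,0],"rotation": [0,0,0]},{"gripper": 0,"offset": [0,0,0],"rotation": [0,0,0]},{"gripper": 0,"offset": [0,0,0],"rotation": [0,0,0]},{"gripper": 0,"offset": [0,0,0],"rotation": [0,0,0]}])

```text
clock: 8.15
position: [0.5162, -0.2736, 0.0759]
ee_rot: [0.948, 0.115, 0.293, -0.036]
ft_force: [-3.2, -0.0, 6.5]
grip_width: 0.315
grasp_force: 39.9
```

Request:
jog_arm(deltas=[{"gripper": 0,"offset": [0,0,-0.01],"rotation": [0,0,0]},{"gripper": 0,"offset": [0,0,-0.02],"rotation": [0,0,0]},{"gripper": 0,"offset": [0,0,-0.03],"rotation": [0,0,0]},{"gripper": 0,"offset": [0,0,-0.03],"rotation": [0,0,0]},{"gripper": 0,"offset": [0,0,-0.03],"rotation": [0,0,0]},{"gripper": 0,"offset": [0,0,-0.03],"rotation": [0,0,0]},{"gripper": 0,"offset": [0,0,0],"rotation": [0,0,0]}])

```text
clock: 8.85
position: [0.4413, -0.2905, 0.1912]
ee_rot: [0.948, 0.115, 0.294, -0.039]
ft_force: [-0.1, -0.5, 0.0]
grip_width: 0.312
grasp_force: 40.0
```

```bash
cat > inhand.py <<'E'
from plan import *
# slat held: edges on its top-face plane, in tool frame (x along slat)
def inhand(name,ztop=-.015,pic=True):
    im=imaging.camera("wrist"); cv2.imwrite(f"pics/{name}.png",im)
    m=cv2.inRange(cv2.cvtColor(im,cv2.COLOR_BGR2HSV),(14,60,70),(25,190,255))
    n,lab,st,_=cv2.connectedComponentsWithStats(m)
    mm=imaging.camera_model("wrist"); KC=(mm["camera_matrix"],mm["hand_eye"])
    for v in range(20,260,30):
        r=np.flatnonzero(m[v,200:370])+200
        if len(r)>25: P=onz(KC,[[r[0]-.5,v],[r[-1]+.5,v]],ztop); print(v,r[0],r[-1],"x",P[:,0].mean().round(4),"y",P[:,1].round(4),"mid",P[:,1].mean().round(4))
    c=np.flatnonzero(m[:,282]); print("col282",c[0],c[-1],onz(KC,[[282,c[0]-.5]],ztop)[0])
E
python3 - <<'E'
from inhand import *
o=manip.get_obs(); print(o["position"],o["joint_pos"],o["ft_force"],o["grip_width"]); inhand("w6")
E
```

```text
[ 0.4413 -0.2905  0.1912] [-0.3621 -0.2421  1.1154  2.1259 -0.3959  0.8359 -0.3271] [-0.1469 -0.5092  0.0471] 0.311532478183462
110 243 321 x 0.067 y [-0.014   0.0139] mid -0.0001
140 244 367 x 0.0565 y [-0.014   0.0308] mid 0.0084
170 245 369 x 0.0456 y [-0.0139  0.0322] mid 0.0092
200 245 369 x 0.0343 y [-0.0142  0.0329] mid 0.0094
230 246 369 x 0.0224 y [-0.0141  0.0336] mid 0.0098
col282 87 382 [ 0.0749 -0.0001 -0.015 ]
```

View pics/w6.png

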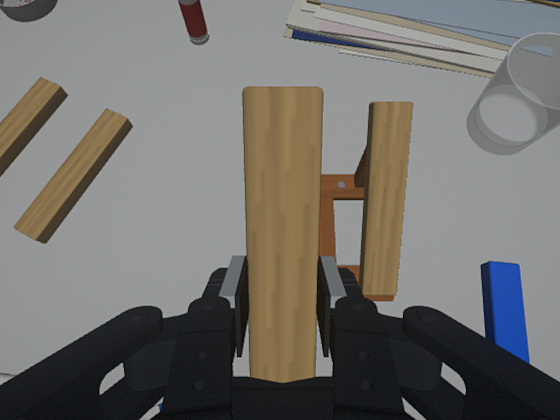

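w6 shows slat_a held straight and centred between the pads: its edges are at (245–321) and its raised end is at row 87. Next I'll turn it level and square to the base slats.

Run:
```python
from plan import *
go(np.array([.5724,-.0221,.12]),down(-13.5))
```

```text
off [ 0.1181 -0.2273  0.1669] rot [ 18.35 -31.1  -60.67] | off in new frame [0.2906 0.0649 0.0693]
off [ 0.1181 -0.2273  0.1669] rot [-35.32 -20.85 113.25] | off in new frame [-0.2906 -0.0649  0.0693]
```

Request:
jog_arm(deltas=[{"gripper": 0,"offset": [0,0,0],"rotation": [2.039,-3.456,-6.741]},{"gripper": 0,"offset": [0,0,0],"rotation": [2.039,-3.456,-6.741]},{"gripper": 0,"offset": [0,0,0],"rotation": [2.039,-3.456,-6.741]},{"gripper": 0,"offset": [0,0,0],"rotation": [2.039,-3.456,-6.741]},{"gripper": 0,"offset": [0,0,0],"rotation": [2.039,-3.456,-6.741]},{"gripper": 0,"offset": [0,0,0],"rotation": [2.039,-3.456,-6.741]},{"gripper": 0,"offset": [0,0,0],"rotation": [2.039,-3.456,-6.741]},{"gripper": 0,"offset": [0,0,0],"rotation": [2.039,-3.456,-6.741]},{"gripper": 0,"offset": [0,0,0],"rotation": [2.039,-3.456,-6.741]},{"gripper": 0,"offset": [0.0415,0.0093,0.0099],"rotation": [0,0,0]},{"gripper": 0,"offset": [0.0415,0.0093,0.0099],"rotation": [0,0,0]},{"gripper": 0,"offset": [0.0415,0.0093,0.0099],"rotation": [0,0,0]},{"gripper": 0,"offset": [0.0415,0.0093,0.0099],"rotation": [0,0,0]},{"gripper": 0,"offset": [0.0415,0.0093,0.0099],"rotation": [0,0,0]},{"gripper": 0,"offset": [0.0415,0.0093,0.0099],"rotation": [0,0,0]},{"gripper": 0,"offset": [0.0415,0.0093,0.0099],"rotation": [0,0,0]},{"gripper": 0,"offset": [0,0,0],"rotation": [0,0,0]},{"gripper": 0,"offset": [0,0,0],"rotation": [0,0,0]}])

```text
clock: 10.7
position: [0.5713, -0.0202, 0.1153]
ee_rot: [0.784, 0.621, -0.004, -0.001]
ft_force: [-0.6, -0.9, -0.3]
grip_width: 0.313
grasp_force: 40.0
```

Run:
```python
from plan import *
o=manip.get_obs(); print(o["joint_pos"],o["grip_width"],o["ft_force"])
go(np.array([.5724,-.0221,.021]),down(-13.5))
```

```text
[-0.8352  0.4582  0.9987  1.769  -0.4149  1.1537  0.0608] 0.31262503949621495 [-0.6268 -0.9159 -0.263 ]
off [-0.0012  0.0022  0.0943] rot [-0.41  0.26  0.23] | off in new frame [-0.0016  0.0015  0.0943]
off [-0.0012  0.0022  0.0943] rot [  -0.4    -0.64 -179.77] | off in new frame [ 0.0016 -0.0015  0.0943]
```

Request:
jog_arm(deltas=[{"gripper": 0,"offset": [-0.0016,0.0015,0.02],"rotation": [-0.41,0.26,0.23]},{"gripper": 0,"offset": [0,0,0.02],"rotation": [0,0,0]},{"gripper": 0,"offset": [0,0,0.02],"rotation": [0,0,0]},{"gripper": 0,"offset": [0,0,0.015],"rotation": [0,0,0]},{"gripper": 0,"offset": [0,0,0.01],"rotation": [0,0,0]},{"gripper": 0,"offset": [0,0,0.004],"rotation": [0,0,0]},{"gripper": 0,"offset": [0,0,0.002],"rotation": [0,0,0]},{"gripper": 0,"offset": [0,0,0],"rotation": [0,0,0]},{"gripper": 0,"offset": [0,0,0],"rotation": [0,0,0]}])

```text
clock: 11.6
position: [0.5734, -0.023, 0.0266]
ee_rot: [0.786, 0.618, 0.002, 0.0]
ft_force: [-0.2, 0.3, -0.4]
grip_width: 0.313
grasp_force: 40.0
```

Run:
```python
from plan import *
o=manip.get_obs(); print(o["ft_force"])
go(np.array([.5724,-.0221,.021]),down(-13.5))
```

```text
[-0.1633  0.3391 -0.4255]
off [ 0.0007 -0.0012  0.0056] rot [ 0.17 -0.17 -0.16] | off in new frame [ 0.0007 -0.0011  0.0056]
off [ 0.0007 -0.0012  0.0056] rot [ -0.27  -0.27 179.84] | off in new frame [-0.0007  0.0011  0.0056]
```

Request:
jog_arm(deltas=[{"gripper": 0,"offset": [0.0007,-0.0011,0.002],"rotation": [0.17,-0.17,-0.16]},{"gripper": 0,"offset": [0,0,0.002],"rotation": [0,0,0]},{"gripper": 0,"offset": [0,0,0.001],"rotation": [0,0,0]},{"gripper": 0,"offset": [0,0,0],"rotation": [0,0,0]}])

```text
clock: 12.0
position: [0.5719, -0.022, 0.0208]
ee_rot: [0.785, 0.619, -0.001, -0.0]
ft_force: [0.1, -0.3, -0.2]
grip_width: 0.31
grasp_force: 40.0
```

Request:
jog_arm(deltas=[{"gripper": 0,"offset": [0,0,0.001],"rotation": [0,0,0]},{"gripper": 0,"offset": [0,0,0],"rotation": [0,0,0]}])

```text
clock: 12.2
position: [0.5719, -0.0221, 0.0198]
ee_rot: [0.785, 0.619, -0.001, -0.0]
ft_force: [-0.4, 0.2, 0.1]
grip_width: 0.313
grasp_force: 40.0
```

Request:
jog_arm(deltas=[{"gripper": 0,"offset": [0,0,0.001],"rotation": [0,0,0]},{"gripper": 0,"offset": [0,0,0],"rotation": [0,0,0]}])

```text
clock: 12.4
position: [0.5719, -0.0221, 0.0188]
ee_rot: [0.785, 0.619, -0.001, -0.0]
ft_force: [0.5, 0.5, -1.1]
grip_width: 0.313
grasp_force: 40.0
```

Request:
jog_arm(deltas=[{"gripper": 0,"offset": [0,0,0.001],"rotation": [0,0,0]},{"gripper": 0,"offset": [0,0,0],"rotation": [0,0,0]}])

```text
clock: 12.6
position: [0.5719, -0.0221, 0.0178]
ee_rot: [0.785, 0.619, -0.001, -0.0]
ft_force: [0.8, -0.1, -0.6]
grip_width: 0.313
grasp_force: 40.0
```

Request:
jog_arm(deltas=[{"gripper": 0,"offset": [0,0,0.001],"rotation": [0,0,0]},{"gripper": 0,"offset": [0,0,0],"rotation": [0,0,0]}])

```text
clock: 12.8
position: [0.572, -0.0221, 0.0173]
ee_rot: [0.785, 0.619, -0.0, -0.0]
ft_force: [-2.5, 0.2, 6.5]
grip_width: 0.315
grasp_force: 40.6
```

Run:
```python
from inhand import *
o=manip.get_obs(); print(o["position"],o["ft_force"]); inhand("w7")
im=cv2.imread("pics/w7.png"); cv2.imwrite("pics/w7s.png",np.vstack([cv2.resize(im,(560,420))[:300],cv2.resize(imaging.camera("scene")[200:310,190:330],(560,300),interpolation=cv2.INTER_CUBIC)[:300]]))
```

```text
[ 0.572  -0.0221  0.0173] [-2.5095  0.2137  6.5466]
110 243 321 x 0.0668 y [-0.0138  0.0142] mid 0.0002
140 200 357 x 0.0563 y [-0.0297  0.0275] mid -0.0011
170 200 355 x 0.0454 y [-0.0303  0.0273] mid -0.0015
200 245 319 x 0.034 y [-0.014   0.0143] mid 0.0002
230 246 318 x 0.0221 y [-0.0139  0.0142] mid 0.0002
col282 86 382 [ 0.075   0.0002 -0.015 ]
```

View pics/w7s.png

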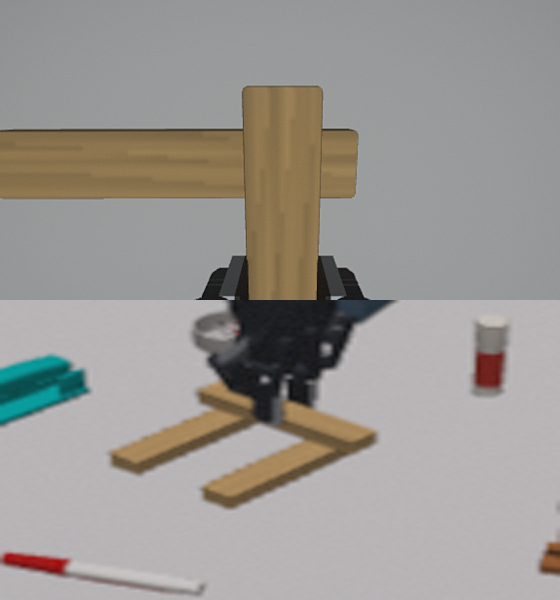

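Contact at 6.5 N. The picture shows slat_a square across the base slats, its end overhanging evenly past the base edge at row 130. Releasing now.

Request:
jog_arm(deltas=[{"gripper": 0.6,"offset": [0,0,0],"rotation": [0,0,0]},{"gripper": 0.6,"offset": [0,0,0],"rotation": [0,0,0]},{"gripper": 0.6,"offset": [0,0,0],"rotation": [0,0,0]},{"gripper": 0.6,"offset": [0,0,-0.01],"rotation": [0,0,0]},{"gripper": 0.6,"offset": [0,0,-0.02],"rotation": [0,0,0]},{"gripper": 0.6,"offset": [0,0,-0.03],"rotation": [0,0,0]},{"gripper": 0.6,"offset": [0,0,-0.04],"rotation": [0,0,0]},{"gripper": 0.6,"offset": [0,0,-0.04],"rotation": [0,0,0]},{"gripper": 0.6,"offset": [0,0,-0.04],"rotation": [0,0,0]},{"gripper": 0.6,"offset": [0,0,0],"rotation": [0,0,0]}])

```text
clock: 13.9
position: [0.5746, -0.0229, 0.2025]
ee_rot: [0.786, 0.619, 0.003, 0.002]
ft_force: [-0.1, -0.2, -0.4]
grip_width: 0.603
grasp_force: 0.0
```

Run:
```python
from plan import *
ax,l,n=rackframe(); Cb=RC-.038*l; p=Cb+.09*n; print(p)
print(manip.get_obs()["joint_pos"])
go(p,RackR())
```

```text
[ 0.4784 -0.3611  0.1633]
[-0.8943  0.3619  1.0701  1.6742 -0.3306  1.2958  0.0014]
off [-0.3514 -0.0145  0.0382] rot [ -34.73  -21.   -113.54] | off in new frame [ 0.1668 -0.3048 -0.0666]
off [-0.3514 -0.0145  0.0382] rot [-18.47  30.55  60.52] | off in new frame [-0.1668  0.3048 -0.0666]
```

Request:
jog_arm(deltas=[{"gripper": 0.6,"offset": [-0.044,-0.0018,0],"rotation": [0,0,0]},{"gripper": 0.6,"offset": [-0.044,-0.0018,0],"rotation": [0,0,0]},{"gripper": 0.6,"offset": [-0.044,-0.0018,0],"rotation": [0,0,0]},{"gripper": 0.6,"offset": [-0.044,-0.0018,0],"rotation": [0,0,0]},{"gripper": 0.6,"offset": [-0.044,-0.0018,0],"rotation": [0,0,0]},{"gripper": 0.6,"offset": [-0.044,-0.0018,0],"rotation": [0,0,0]},{"gripper": 0.6,"offset": [-0.044,-0.0018,0],"rotation": [0,0,0]},{"gripper": 0.6,"offset": [-0.044,-0.0018,0],"rotation": [0,0,0]},{"gripper": 0.6,"offset": [0,0,0],"rotation": [-2.05,3.394,6.724]},{"gripper": 0.6,"offset": [0,0,0],"rotation": [-2.05,3.394,6.724]},{"gripper": 0.6,"offset": [0,0,0],"rotation": [-2.05,3.394,6.724]},{"gripper": 0.6,"offset": [0,0,0],"rotation": [-2.05,3.394,6.724]},{"gripper": 0.6,"offset": [0,0,0],"rotation": [-2.05,3.394,6.724]},{"gripper": 0.6,"offset": [0,0,0],"rotation": [-2.05,3.394,6.724]},{"gripper": 0.6,"offset": [0,0,0],"rotation": [-2.05,3.394,6.724]},{"gripper": 0.6,"offset": [0,0,0],"rotation": [-2.05,3.394,6.724]},{"gripper": 0.6,"offset": [0,0,0],"rotation": [-2.05,3.394,6.724]},{"gripper": 0.6,"offset": [0,0,0],"rotation": [0,0,0]},{"gripper": 0.6,"offset": [0,0,0],"rotation": [0,0,0]}])

```text
clock: 15.8
position: [0.4761, -0.3605, 0.1974]
ee_rot: [0.949, 0.119, 0.289, -0.036]
ft_force: [0.0, -0.8, -0.1]
grip_width: 0.599
grasp_force: 0.0
```

Run:
```python
from plan import *
ax,l,n=rackframe(); Cb=RC-.038*l
print(manip.get_obs()["joint_pos"])
go(Cb+.09*n,RackR()); go(Cb-.013*n,RackR())
```

```text
[-0.2015  0.2359  1.2118  1.9398 -0.9061  1.0907  0.0889]
off [-0.0173  0.0011  0.0295] rot [  -0.75   -0.24 -179.78] | off in new frame [ 0.0175 -0.0011  0.0294]
off [-0.0173  0.0011  0.0295] rot [-0.15  0.48  0.22] | off in new frame [-0.0175  0.0011  0.0294]
off [-0.0164  0.0014  0.1325] rot [  -0.75   -0.24 -179.78] | off in new frame [ 0.0175 -0.0011  0.1324]
off [-0.0164  0.0014  0.1325] rot [-0.15  0.48  0.22] | off in new frame [-0.0175  0.0011  0.1324]
```

Request:
jog_arm(deltas=[{"gripper": 0.6,"offset": [-0.0175,0.0011,0.0294],"rotation": [-0.15,0.48,0.22]},{"gripper": 0.6,"offset": [0,0,0],"rotation": [0,0,0]},{"gripper": 0.6,"offset": [0,0,0],"rotation": [0,0,0]}])

```text
clock: 16.1
position: [0.478, -0.3617, 0.1629]
ee_rot: [0.949, 0.116, 0.292, -0.036]
ft_force: [-0.5, -0.7, 1.2]
grip_width: 0.602
grasp_force: 0.0
```

Run:
```python
from inhand import *
ax,l,n=rackframe(); Cb=RC-.038*l
inhand("w8",.09-.003); go(Cb-.012*n,RackR())
```

```text
110 259 303 x 0.067 y [-0.0146  0.0132] mid -0.0007
140 260 302 x 0.0488 y [-0.0142  0.0129] mid -0.0007
170 260 302 x 0.0298 y [-0.0145  0.0131] mid -0.0007
200 240 301 x 0.01 y [-0.028   0.0128] mid -0.0076
230 248 301 x -0.0108 y [-0.0233  0.013 ] mid -0.0051
col282 99 316 [ 0.0738 -0.0001  0.087 ]
off [ 0.0001 -0.0011  0.1027] rot [  0.07  -0.15 179.89] | off in new frame [-0.      0.001   0.1027]
off [ 0.0001 -0.0011  0.1027] rot [ 0.09  0.05 -0.11] | off in new frame [ 0.     -0.001   0.1027]
```

Request:
jog_arm(newtons=40, deltas=[{"gripper": 0.6,"offset": [-0.001,-0.0007,0.02],"rotation": [0,0,0]},{"gripper": 0.6,"offset": [0,0,0.02],"rotation": [0,0,0]},{"gripper": 0.6,"offset": [0,0,0.02],"rotation": [0,0,0]},{"gripper": 0.6,"offset": [0,0,0.02],"rotation": [0,0,0]},{"gripper": 0.6,"offset": [0,0,0.01],"rotation": [0,0,0]},{"gripper": 0.6,"offset": [0,0,0.01],"rotation": [0,0,0]},{"gripper": 0.6,"offset": [0,0,0.002],"rotation": [0,0,0]},{"gripper": 0.6,"offset": [0,0,0],"rotation": [0,0,0]},{"gripper": 0,"offset": [0,0,0],"rotation": [0,0,0]},{"gripper": 0,"offset": [0,0,0],"rotation": [0,0,0]},{"gripper": 0,"offset": [0,0,0],"rotation": [0,0,0]},{"gripper": 0,"offset": [0,0,0],"rotation": [0,0,0]},{"gripper": 0,"offset": [0,0,0],"rotation": [0,0,0]},{"gripper": 0,"offset": [0,0,0],"rotation": [0,0,0]}])

```text
clock: 17.55
position: [0.5329, -0.3478, 0.0792]
ee_rot: [0.948, 0.114, 0.294, -0.036]
ft_force: [-4.0, 1.5, 6.4]
grip_width: 0.313
grasp_force: 39.4
```

Request:
jog_arm(deltas=[{"gripper": 0,"offset": [0,0,-0.01],"rotation": [0,0,0]},{"gripper": 0,"offset": [0,0,-0.02],"rotation": [0,0,0]},{"gripper": 0,"offset": [0,0,-0.03],"rotation": [0,0,0]},{"gripper": 0,"offset": [0,0,-0.03],"rotation": [0,0,0]},{"gripper": 0,"offset": [0,0,-0.03],"rotation": [0,0,0]},{"gripper": 0,"offset": [0,0,-0.03],"rotation": [0,0,0]},{"gripper": 0,"offset": [0,0,0],"rotation": [0,0,0]}])

```text
clock: 18.25
position: [0.4489, -0.3706, 0.2055]
ee_rot: [0.948, 0.113, 0.296, -0.034]
ft_force: [0.1, -0.1, 0.2]
grip_width: 0.309
grasp_force: 39.7
```

Run:
```python
from inhand import *
inhand("w9",-.0185); go(np.array([.4848,-.0011,.12]),down(-13.5)); print(manip.get_obs()["joint_pos"])
```

```text
110 244 320 x 0.067 y [-0.0133  0.0132] mid -0.0001
140 245 320 x 0.0568 y [-0.0133  0.0135] mid 0.0001
170 245 319 x 0.0462 y [-0.0136  0.0134] mid -0.0001
200 236 318 x 0.0351 y [-0.0171  0.0133] mid -0.0019
230 247 317 x 0.0235 y [-0.0134  0.0133] mid -0.0001
col282 90 382 [ 0.0737 -0.0001 -0.0185]
off [ 0.0518 -0.349   0.1374] rot [ 18.96 -31.01 -60.79] | off in new frame [ 0.3655 -0.0522  0.0839]
off [ 0.0518 -0.349   0.1374] rot [-35.2  -21.52 113.06] | off in new frame [-0.3655  0.0522  0.0839]
[-0.1536  0.157   1.1818  1.96   -0.8386  1.0759  0.0785]
```

Request:
jog_arm(deltas=[{"gripper": 0,"offset": [0,0,0],"rotation": [2.107,-3.446,-6.754]},{"gripper": 0,"offset": [0,0,0],"rotation": [2.107,-3.446,-6.754]},{"gripper": 0,"offset": [0,0,0],"rotation": [2.107,-3.446,-6.754]},{"gripper": 0,"offset": [0,0,0],"rotation": [2.107,-3.446,-6.754]},{"gripper": 0,"offset": [0,0,0],"rotation": [2.107,-3.446,-6.754]},{"gripper": 0,"offset": [0,0,0],"rotation": [2.107,-3.446,-6.754]},{"gripper": 0,"offset": [0,0,0],"rotation": [2.107,-3.446,-6.754]},{"gripper": 0,"offset": [0,0,0],"rotation": [2.107,-3.446,-6.754]},{"gripper": 0,"offset": [0,0,0],"rotation": [2.107,-3.446,-6.754]},{"gripper": 0,"offset": [0.0457,-0.0065,0.008],"rotation": [0,0,0]},{"gripper": 0,"offset": [0.0457,-0.0065,0.008],"rotation": [0,0,0]},{"gripper": 0,"offset": [0.0457,-0.0065,0.008],"rotation": [0,0,0]},{"gripper": 0,"offset": [0.0457,-0.0065,0.008],"rotation": [0,0,0]},{"gripper": 0,"offset": [0.0457,-0.0065,0.008],"rotation": [0,0,0]},{"gripper": 0,"offset": [0.0457,-0.0065,0.008],"rotation": [0,0,0]},{"gripper": 0,"offset": [0.0457,-0.0065,0.008],"rotation": [0,0,0]},{"gripper": 0,"offset": [0.0457,-0.0065,0.008],"rotation": [0,0,0]},{"gripper": 0,"offset": [0,0,0],"rotation": [0,0,0]},{"gripper": 0,"offset": [0,0,0],"rotation": [0,0,0]}])

```text
clock: 20.2
position: [0.4839, 0.0014, 0.137]
ee_rot: [0.784, 0.621, -0.003, -0.002]
ft_force: [-0.2, -0.7, -1.0]
grip_width: 0.312
grasp_force: 39.7
```

Run:
```python
from plan import *
o=manip.get_obs(); print(o["joint_pos"],o["ft_force"]); go(np.array([.4848,-.0011,.024]),down(-13.5))
```

```text
[-0.9819  0.1109  0.949   1.9663 -0.0998  1.1185 -0.222 ] [-0.1713 -0.745  -1.016 ]
off [-0.002   0.0021  0.113 ] rot [-0.32  0.11  0.29] | off in new frame [-0.0022  0.0015  0.113 ]
off [-0.002   0.0021  0.113 ] rot [  -0.17   -0.51 -179.7 ] | off in new frame [ 0.0022 -0.0015  0.113 ]
```

Request:
jog_arm(deltas=[{"gripper": 0,"offset": [-0.0022,0.0015,0.02],"rotation": [-0.32,0.11,0.29]},{"gripper": 0,"offset": [0,0,0.025],"rotation": [0,0,0]},{"gripper": 0,"offset": [0,0,0.025],"rotation": [0,0,0]},{"gripper": 0,"offset": [0,0,0.02],"rotation": [0,0,0]},{"gripper": 0,"offset": [0,0,0.01],"rotation": [0,0,0]},{"gripper": 0,"offset": [0,0,0.005],"rotation": [0,0,0]},{"gripper": 0,"offset": [0,0,0.003],"rotation": [0,0,0]},{"gripper": 0,"offset": [0,0,0],"rotation": [0,0,0]},{"gripper": 0,"offset": [0,0,0],"rotation": [0,0,0]}])

```text
clock: 21.1
position: [0.4862, -0.0022, 0.0307]
ee_rot: [0.786, 0.618, 0.002, 0.0]
ft_force: [0.7, 0.8, -0.5]
grip_width: 0.313
grasp_force: 39.7
```

Run:
```python
from plan import *
go(np.array([.4848,-.0011,.0225]),down(-13.5))
```

```text
off [ 0.0007 -0.0016  0.0082] rot [ 0.16 -0.13 -0.19] | off in new frame [ 0.0007 -0.0016  0.0082]
off [ 0.0007 -0.0016  0.0082] rot [ -0.2   -0.25 179.81] | off in new frame [-0.0007  0.0016  0.0082]
```

Request:
jog_arm(deltas=[{"gripper": 0,"offset": [0.0007,-0.0016,0.004],"rotation": [0.16,-0.13,-0.19]},{"gripper": 0,"offset": [0,0,0.003],"rotation": [0,0,0]},{"gripper": 0,"offset": [0,0,0],"rotation": [0,0,0]},{"gripper": 0,"offset": [0,0,0],"rotation": [0,0,0]}])

```text
clock: 21.5
position: [0.4843, -0.0012, 0.023]
ee_rot: [0.785, 0.619, -0.001, -0.0]
ft_force: [-0.5, -0.7, -0.2]
grip_width: 0.307
grasp_force: 39.7
```

Request:
jog_arm(deltas=[{"gripper": 0,"offset": [0,0,0.001],"rotation": [0,0,0]},{"gripper": 0,"offset": [0,0,0],"rotation": [0,0,0]}])

```text
clock: 21.7
position: [0.4843, -0.0011, 0.022]
ee_rot: [0.785, 0.619, -0.001, -0.0]
ft_force: [-0.2, -0.6, -0.0]
grip_width: 0.311
grasp_force: 39.7
```

Request:
jog_arm(deltas=[{"gripper": 0,"offset": [0,0,0.001],"rotation": [0,0,0]},{"gripper": 0,"offset": [0,0,0],"rotation": [0,0,0]}])

```text
clock: 21.9
position: [0.4843, -0.0012, 0.0209]
ee_rot: [0.785, 0.619, -0.001, -0.0]
ft_force: [-0.3, 0.4, -0.5]
grip_width: 0.311
grasp_force: 39.7
```

Request:
jog_arm(deltas=[{"gripper": 0,"offset": [0,0,0.0008],"rotation": [0,0,0]},{"gripper": 0,"offset": [0,0,0],"rotation": [0,0,0]}])

```text
clock: 22.1
position: [0.4844, -0.0011, 0.0207]
ee_rot: [0.785, 0.619, -0.001, -0.0]
ft_force: [-4.5, -0.7, 11.0]
grip_width: 0.308
grasp_force: 40.9
```

Request:
jog_arm(deltas=[{"gripper": 0.6,"offset": [0,0,0],"rotation": [0,0,0]},{"gripper": 0.6,"offset": [0,0,0],"rotation": [0,0,0]},{"gripper": 0.6,"offset": [0,0,0],"rotation": [0,0,0]},{"gripper": 0.6,"offset": [0,0,-0.01],"rotation": [0,0,0]},{"gripper": 0.6,"offset": [0,0,-0.02],"rotation": [0,0,0]},{"gripper": 0.6,"offset": [0,0,-0.04],"rotation": [0,0,0]},{"gripper": 0.6,"offset": [0,0,-0.05],"rotation": [0,0,0]},{"gripper": 0.6,"offset": [0,0,-0.05],"rotation": [0,0,0]},{"gripper": 0.6,"offset": [0,0,-0.05],"rotation": [0,0,0]},{"gripper": 0.6,"offset": [0,0,0],"rotation": [0,0,0]}])

```text
clock: 23.1
position: [0.4874, -0.0014, 0.2465]
ee_rot: [0.786, 0.619, 0.004, 0.001]
ft_force: [0.3, -0.1, -0.3]
grip_width: 0.599
grasp_force: 0.0
```

Run:
```python
from plan import *
import pickle
im=cv2.imread("pics/w1.png"); KC=cam("wrist",pickle.load(open("w1.pkl","rb")))
h=cv2.cvtColor(im,cv2.COLOR_BGR2HSV)
m=cv2.inRange(h,(0,0,0),(179,255,110)); m[:, :270]=0; m[:,385:]=0; m[:140]=0; m[290:]=0
cs=cv2.findContours(m,cv2.RETR_EXTERNAL,cv2.CHAIN_APPROX_NONE)[0]; c=max(cs,key=cv2.contourArea)
r=cv2.minAreaRect(c); q=cv2.boxPoints(r); print(r,q.round().tolist())
P=onz(KC,q,.045); print(P, np.linalg.norm(P-np.roll(P,1,0),axis=1),P.mean(0))
i=np.argmax([np.linalg.norm(P[1]-P[0]),np.linalg.norm(P[2]-P[1])]); d=P[i+1]-P[i]; print("dir",np.degrees(np.arctan2(d[1],d[0])))
o=manip.get_obs(); print(o["position"],o["joint_pos"])
```

```text
((328.44842529296875, 226.76513671875), (118.27960205078125, 29.696447372436523), 62.35402297973633) [[288.0, 181.0], [314.0, 167.0], [369.0, 272.0], [343.0, 286.0]]
[[0.4609 0.3012 0.045 ]
 [0.4562 0.3319 0.045 ]
 [0.5898 0.3537 0.045 ]
 [0.5963 0.3207 0.045 ]] [0.1368 0.0311 0.1353 0.0336] [0.5258 0.3269 0.045 ]
dir 9.248000290123109
[ 0.4874 -0.0014  0.2465] [-1.0768 -0.0578  0.9749  1.8216  0.046   1.3447 -0.3494]
```

Run:
```python
from plan import *
go(np.array([.526,.327,.16]),down(-80.8))
```

```text
off [ 0.3278 -0.0401  0.088 ] rot [ 0.15 -0.5  67.24] | off in new frame [ 0.0906 -0.318   0.0865]
off [ 0.3278 -0.0401  0.088 ] rot [   0.55    0.17 -112.76] | off in new frame [-0.0906  0.318   0.0865]
```

Request:
jog_arm(deltas=[{"gripper": 0.6,"offset": [0.041,-0.005,0],"rotation": [0,0,0]},{"gripper": 0.6,"offset": [0.041,-0.005,0],"rotation": [0,0,0]},{"gripper": 0.6,"offset": [0.041,-0.005,0],"rotation": [0,0,0]},{"gripper": 0.6,"offset": [0.041,-0.005,0],"rotation": [0,0,0]},{"gripper": 0.6,"offset": [0.041,-0.005,0],"rotation": [0,0,0]},{"gripper": 0.6,"offset": [0.041,-0.005,0],"rotation": [0,0,0]},{"gripper": 0.6,"offset": [0.041,-0.005,0],"rotation": [0,0,0]},{"gripper": 0.6,"offset": [0.041,-0.005,0],"rotation": [0,0,0]},{"gripper": 0.6,"offset": [0,0,0.01],"rotation": [0.02,-0.06,8.405]},{"gripper": 0.6,"offset": [0,0,0.01],"rotation": [0.02,-0.06,8.405]},{"gripper": 0.6,"offset": [0,0,0.01],"rotation": [0.02,-0.06,8.405]},{"gripper": 0.6,"offset": [0,0,0.01],"rotation": [0.02,-0.06,8.405]},{"gripper": 0.6,"offset": [0,0,0.01],"rotation": [0.02,-0.06,8.405]},{"gripper": 0.6,"offset": [0,0,0.01],"rotation": [0.02,-0.06,8.405]},{"gripper": 0.6,"offset": [0,0,0.01],"rotation": [0.02,-0.06,8.405]},{"gripper": 0.6,"offset": [0,0,0.01],"rotation": [0.02,-0.06,8.405]},{"gripper": 0.6,"offset": [0,0,0],"rotation": [0,0,0]},{"gripper": 0.6,"offset": [0,0,0],"rotation": [0,0,0]}])

```text
clock: 24.9
position: [0.5219, 0.3269, 0.1604]
ee_rot: [0.997, 0.083, -0.004, 0.002]
ft_force: [0.0, 0.4, 0.7]
grip_width: 0.595
grasp_force: 0.0
```

Run:
```python
from plan import *
import pickle
o=manip.get_obs(); im=imaging.camera("wrist"); cv2.imwrite("pics/w10.png",im); pickle.dump(o,open("w10.pkl","wb")); t=imaging.camera("top"); cv2.imwrite("pics/top1.png",t)
print(o["joint_pos"],o["position"])
a=im.copy(); KC=cam("wrist",o)
cv2.imwrite("pics/w10s.png",np.hstack([a[:420,100:460],cv2.resize(t[185:275,205:305],(440,396),interpolation=cv2.INTER_CUBIC)[:,:].copy() if 0 else cv2.copyMakeBorder(cv2.resize(t[185:275,205:305],(440,396),interpolation=cv2.INTER_CUBIC),0,24,0,0,cv2.BORDER_CONSTANT)]))
```

```text
[-1.3561  0.5144  0.9837  1.5991 -0.4414  1.2786 -1.7033] [0.5219 0.3269 0.1604]
```

View pics/w10s.png

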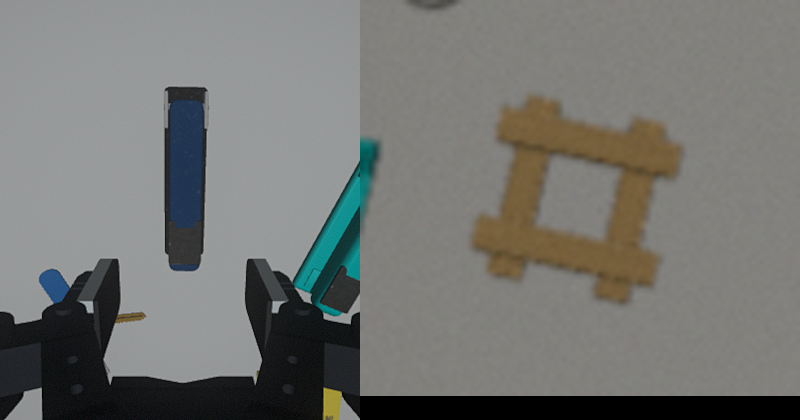

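w10 shows the blue stapler aligned with the tool: its arm runs along columns ~268–305 of the full picture, rows 88–270. The top crop shows a neat square stand. I'll compute the stapler's centre in the tool frame.

Run:
```python
from plan import *
im=cv2.imread("pics/w10.png"); mm=imaging.camera_model("wrist"); KC=(mm["camera_matrix"],mm["hand_eye"])
h=cv2.cvtColor(im,cv2.COLOR_BGR2HSV); mb=cv2.inRange(h,(100,90,30),(125,255,200)); md=cv2.inRange(h,(0,0,0),(179,255,105))
for v in range(95,270,20):
    f=lambda m:np.flatnonzero(m[v,240:330])+240
    b,d=f(mb),f(md); 
    if len(b): P=onz(KC,[[b[0]-.5,v],[b[-1]+.5,v]],.107); s=("blue",b[0],b[-1],P[:,0].mean().round(4),P[:,1].round(4),P[:,1].mean().round(4))
    else: s=""
    print(v,s,"dark",d[0] if len(d) else "",d[-1] if len(d) else "")
for z in(.16,.12,.11): print(z,onz(KC,[[285,87],[285,271]],z)[:,0].round(4))
go(np.array([.5258,.3269,.16]),down(-80.8))
```

```text
95  dark 268 304
115 ('blue', np.int64(269), np.int64(302), np.float64(0.0637), array([-0.0092,  0.0137]), np.float64(0.0022)) dark 268 304
135 ('blue', np.int64(269), np.int64(302), np.float64(0.0506), array([-0.0093,  0.0138]), np.float64(0.0023)) dark 264 306
155 ('blue', np.int64(269), np.int64(302), np.float64(0.037), array([-0.0094,  0.014 ]), np.float64(0.0023)) dark 265 305
175 ('blue', np.int64(269), np.int64(301), np.float64(0.0231), array([-0.0096,  0.0135]), np.float64(0.002)) dark 264 305
195 ('blue', np.int64(269), np.int64(301), np.float64(0.0087), array([-0.0097,  0.0137]), np.float64(0.002)) dark 264 304
215 ('blue', np.int64(269), np.int64(300), np.float64(-0.006), array([-0.0099,  0.0132]), np.float64(0.0017)) dark 265 304
235  dark 265 303
255  dark 268 300
0.16 [ 0.0846 -0.0736]
0.12 [ 0.0823 -0.0556]
0.11 [ 0.0818 -0.0511]
off [0.0036 0.0007 0.0008] rot [0.12 0.48 0.25] | off in new frame [0.0036 0.0007 0.0008]
off [0.0036 0.0007 0.0008] rot [  -0.76    0.19 -179.75] | off in new frame [-0.0036 -0.0007  0.0008]
```

Request:
jog_arm(newtons=60, deltas=[{"gripper": 0.6,"offset": [0.012,0.002,0.02],"rotation": [0.12,0.48,0.3]},{"gripper": 0.6,"offset": [0,0,0.025],"rotation": [0,0,0]},{"gripper": 0.6,"offset": [0,0,0.025],"rotation": [0,0,0]},{"gripper": 0.6,"offset": [0,0,0.02],"rotation": [0,0,0]},{"gripper": 0.6,"offset": [0,0,0.01],"rotation": [0,0,0]},{"gripper": 0.6,"offset": [0,0,0],"rotation": [0,0,0]},{"gripper": 0.6,"offset": [0,0,0],"rotation": [0,0,0]}])

```text
clock: 25.7
position: [0.5344, 0.327, 0.061]
ee_rot: [0.997, 0.078, 0.0, -0.0]
ft_force: [0.4, -1.1, -0.2]
grip_width: 0.602
grasp_force: 0.0
```

Run:
```python
from plan import *
ct=np.array([.5343,.3269,0])+np.array([0,-.002,0]); print(manip.get_obs()["position"]); go(np.array([.5346,.3268,.041]),down(-81))
```

```text
[0.5344 0.327  0.061 ]
off [0.0001 0.0003 0.02  ] rot [-0.01 -0.02 -0.  ] | off in new frame [0.0001 0.0003 0.02  ]
off [0.0001 0.0003 0.02  ] rot [ -0.03   0.01 180.  ] | off in new frame [-0.0001 -0.0003  0.02  ]
```

Request:
jog_arm(newtons=60, deltas=[{"gripper": 0.6,"offset": [0,0,0.01],"rotation": [0,0,0]},{"gripper": 0.6,"offset": [0,0,0.009],"rotation": [0,0,0]},{"gripper": 0.6,"offset": [0,0,0],"rotation": [0,0,0]},{"gripper": 0,"offset": [0,0,0],"rotation": [0,0,0]},{"gripper": 0,"offset": [0,0,0],"rotation": [0,0,0]},{"gripper": 0,"offset": [0,0,0],"rotation": [0,0,0]},{"gripper": 0,"offset": [0,0,0],"rotation": [0,0,0]},{"gripper": 0,"offset": [0,0,0],"rotation": [0,0,0]},{"gripper": 0,"offset": [0,0,0],"rotation": [0,0,0]},{"gripper": 0,"offset": [0,0,0],"rotation": [0,0,0]}])

```text
clock: 26.7
position: [0.5364, 0.3257, 0.0435]
ee_rot: [0.997, 0.077, 0.002, 0.0]
ft_force: [1.0, -5.7, 15.8]
grip_width: 0.0
grasp_force: 7.9
```

Request:
jog_arm(deltas=[{"gripper": 0.6,"offset": [0,0,0],"rotation": [0,0,0]},{"gripper": 0.6,"offset": [0,0,0],"rotation": [0,0,0]},{"gripper": 0.6,"offset": [0,0,0],"rotation": [0,0,0]},{"gripper": 0.6,"offset": [0,0,0],"rotation": [0,0,0]},{"gripper": 0.6,"offset": [0,0,-0.02],"rotation": [0,0,0]},{"gripper": 0.6,"offset": [0,0,-0.03],"rotation": [0,0,0]},{"gripper": 0.6,"offset": [0,0,-0.03],"rotation": [0,0,0]},{"gripper": 0.6,"offset": [0,0,-0.04],"rotation": [0,0,0]},{"gripper": 0.6,"offset": [0,0,0],"rotation": [0,0,0]},{"gripper": 0.6,"offset": [0,0,0],"rotation": [0,0,0]}])

```text
clock: 27.7
position: [0.5341, 0.3271, 0.1615]
ee_rot: [0.997, 0.078, 0.0, -0.0]
ft_force: [-0.6, -0.4, -0.0]
grip_width: 0.601
grasp_force: 0.0
```

```bash
cat > stap.py <<'E'
from plan import *
import pickle,sys
def look(name,zt):
    o=manip.get_obs(); im=imaging.camera("wrist"); cv2.imwrite(f"pics/{name}.png",im); pickle.dump(o,open(name+".pkl","wb"))
    K=cam("wrist",o); h=cv2.cvtColor(im,cv2.COLOR_BGR2HSV)
    mb=cv2.inRange(h,(100,90,30),(125,255,200)); mb[300:]=0
    for nm,m in(("blue",mb),("dark",cv2.inRange(h,(0,0,0),(179,255,105)))):
        if nm=="dark": m[258:]=0
        n,lab,st,ce=cv2.connectedComponentsWithStats(m)
        for i in range(1,n):
            if st[i,4]>800:
                c=cv2.findContours((lab==i).astype(np.uint8),cv2.RETR_EXTERNAL,cv2.CHAIN_APPROX_NONE)[0][0]
                r=cv2.minAreaRect(c); q=cv2.boxPoints(r); P=onz(K,q,zt); e=[np.linalg.norm(P[k+1]-P[k]) for k in(0,1)]; d=P[np.argmax(e)+1]-P[np.argmax(e)]
                print(nm,st[i].tolist(),"box",q.round().tolist(),"ctr",P.mean(0).round(4),"size",np.round(e,4),"yaw",np.degrees(np.arctan2(d[1],d[0])).round(1))
    print(o["position"],o["ee_rot"])
if __name__=="__main__": look(sys.argv[1],.053)
E
python3 stap.py w11
```

```text
blue [267, 119, 34, 126, 3959] box [[267.0, 119.0], [300.0, 119.0], [300.0, 244.0], [267.0, 244.0]] ctr [0.5502 0.3288 0.053 ] size [0.0224 0.0899] yaw -170.3
dark [0, 75, 99, 126, 4813] box [[0.0, 200.0], [0.0, 75.0], [98.0, 75.0], [98.0, 200.0]] ctr [0.5556 0.4928 0.053 ] size [0.0861 0.0644] yaw -2.3
dark [262, 105, 43, 153, 6005] box [[262.0, 105.0], [304.0, 105.0], [304.0, 257.0], [262.0, 257.0]] ctr [0.5496 0.329  0.053 ] size [0.0282 0.1093] yaw -170.2
dark [435, 162, 82, 96, 2003] box [[420.0, 249.0], [472.0, 156.0], [517.0, 181.0], [465.0, 274.0]] ctr [0.5476 0.193  0.053 ] size [0.0746 0.0384] yaw -14.1
[0.5341 0.3271 0.1615] [ 0.9969  0.0782  0.0001 -0.0003]
```

Run:
```python
from plan import *
import pickle
def blue(f,KC,roi,t=.053):
    im=cv2.imread(f"pics/{f}.png"); m=cv2.inRange(cv2.cvtColor(im,cv2.COLOR_BGR2HSV),(100,90,30),(125,255,200)); k=np.zeros_like(m); k[roi[1]:roi[3],roi[0]:roi[2]]=1; m*=k
    c=max(cv2.findContours(m,cv2.RETR_EXTERNAL,cv2.CHAIN_APPROX_NONE)[0],key=cv2.contourArea); r=cv2.minAreaRect(c); q=cv2.boxPoints(r)
    print(f,r,q.round().tolist()); 
    for z in(.02,.035,.053):
        P=onz(KC,q,z); print(z,P[:,:2].round(4).tolist(),"ctr",P.mean(0)[:2].round(4),[np.linalg.norm(P[k+1]-P[k]).round(4) for k in(0,1)])
for f,roi in(("w1",(270,195,385,300)),("w10",(240,80,330,240)),("w11",(240,80,330,250))): blue(f,cam("wrist",pickle.load(open(f+".pkl","rb"))),roi)
blue("scene0",cam("scene"),(140,200,175,240))
```

```text
w1 ((337.6039123535156, 247.20289611816406), (72.54939270019531, 22.077417373657227), 62.87869644165039) [[311.0, 220.0], [331.0, 210.0], [364.0, 274.0], [344.0, 285.0]]
0.02 [[0.5167, 0.3105], [0.5127, 0.3355], [0.6027, 0.3491], [0.6076, 0.3229]] ctr [0.5599 0.3295] [np.float64(0.0253), np.float64(0.091)]
0.035 [[0.5121, 0.3108], [0.5083, 0.3349], [0.595, 0.348], [0.5997, 0.3228]] ctr [0.5538 0.3291] [np.float64(0.0244), np.float64(0.0877)]
0.053 [[0.5066, 0.3112], [0.503, 0.3342], [0.5858, 0.3467], [0.5903, 0.3226]] ctr [0.5464 0.3287] [np.float64(0.0233), np.float64(0.0838)]
w10 ((286.0, 163.5), (127.0, 34.0), 90.0) [[269.0, 100.0], [303.0, 100.0], [303.0, 227.0], [269.0, 227.0]]
0.02 [[0.5923, 0.3482], [0.5965, 0.3231], [0.4981, 0.3051], [0.4936, 0.3327]] ctr [0.5451 0.3273] [np.float64(0.0255), np.float64(0.1)]
0.035 [[0.5921, 0.3477], [0.5961, 0.3239], [0.5028, 0.3068], [0.4985, 0.333]] ctr [0.5474 0.3279] [np.float64(0.0242), np.float64(0.0948)]
0.053 [[0.5919, 0.3471], [0.5956, 0.3249], [0.5084, 0.3089], [0.5043, 0.3334]] ctr [0.5501 0.3286] [np.float64(0.0226), np.float64(0.
[... 394 characters left out ...]
53 [[0.5929, 0.3468], [0.5964, 0.3247], [0.5078, 0.3097], [0.504, 0.3338]] ctr [0.5502 0.3288] [np.float64(0.0224), np.float64(0.0899)]
scene0 ((153.5, 216.00001525878906), (7.778173923492432, 31.819805145263672), 45.0) [[140.0, 225.0], [162.0, 202.0], [168.0, 208.0], [145.0, 230.0]]
0.02 [[0.4961, 0.3568], [0.6403, 0.3832], [0.6194, 0.3451], [0.4791, 0.3218]] ctr [0.5587 0.3517] [np.float64(0.1466), np.float64(0.0435)]
0.035 [[0.478, 0.3392], [0.6196, 0.3651], [0.599, 0.3277], [0.4613, 0.3048]] ctr [0.5395 0.3342] [np.float64(0.144), np.float64(0.0427)]
0.053 [[0.4563, 0.3181], [0.5947, 0.3435], [0.5746, 0.3069], [0.4399, 0.2845]] ctr [0.5164 0.3132] [np.float64(0.1408), np.float64(0.0418)]
```

Run:
```python
from plan import *
print("overhang",manip.finger_overhang)
for n,roi in(("scene0",(130,195,180,245)),("top0",(145,205,175,255))):
    im=cv2.imread(f"pics/{n}.png")[roi[1]:roi[3],roi[0]:roi[2]]; h=cv2.cvtColor(im,cv2.COLOR_BGR2HSV)
    m=cv2.inRange(h,(100,120,30),(125,255,255)); v,u=np.nonzero(m); print(n,"centroid",u.mean()+roi[0],v.mean()+roi[1],len(u),"ext",u.min()+roi[0],u.max()+roi[0],v.min()+roi[1],v.max()+roi[1])
    KC=cam(n[:-1])
    for z,x in((.03,.5467),(.042,.549),(.053,.55)): print(z,proj(KC,[[x,.3285,z]]).round(1), "ends",proj(KC,[[.505,.321,z],[.594,.336,z]]).round(1).tolist())
```

```text
overhang 0.011
scene0 centroid 154.41954022988506 215.79885057471265 174 ext 142 166 206 227
0.03 [[157.  216.3]] ends [[150.3, 223.2], [164.6, 209.0]]
0.042 [[157.1 212.6]] ends [[149.9, 219.8], [164.2, 205.7]]
0.053 [[156.9 209.4]] ends [[149.4, 216.7], [163.8, 202.6]]
top0 centroid 157.58441558441558 226.0064935064935 154 ext 154 162 213 247
0.03 [[157.9 226. ]] ends [[159.6, 237.6], [156.2, 213.0]]
0.042 [[157.  224.8]] ends [[158.8, 237.2], [155.3, 212.3]]
0.053 [[156.2 224.1]] ends [[158.0, 236.8], [154.5, 211.8]]
```

Request:
jog_arm(newtons=60, deltas=[{"gripper": 0.7,"offset": [0,-0.0005,0.03],"rotation": [0,0,0.3]},{"gripper": 0.7,"offset": [0,0,0.03],"rotation": [0,0,0]},{"gripper": 0.7,"offset": [0,0,0.03],"rotation": [0,0,0]},{"gripper": 0.7,"offset": [0,0,0.02],"rotation": [0,0,0]},{"gripper": 0.7,"offset": [0,0,0.01],"rotation": [0,0,0]},{"gripper": 0.7,"offset": [0,0,0.005],"rotation": [0,0,0]},{"gripper": 0.7,"offset": [0,0,0.005],"rotation": [0,0,0]},{"gripper": 0.7,"offset": [0,0,0],"rotation": [0,0,0]},{"gripper": 0.7,"offset": [0,0,0],"rotation": [0,0,0]}])

```text
clock: 28.65
position: [0.5341, 0.3275, 0.0316]
ee_rot: [0.997, 0.076, 0.0, -0.0]
ft_force: [-0.8, -0.4, 0.4]
grip_width: 0.696
grasp_force: 0.0
```

Request:
jog_arm(newtons=40, deltas=[{"gripper": 0.25,"offset": [0,0,0.004],"rotation": [0,0,0]},{"gripper": 0.25,"offset": [0,0,0],"rotation": [0,0,0]},{"gripper": 0.25,"offset": [0,0,0],"rotation": [0,0,0]},{"gripper": 0.25,"offset": [0,0,0],"rotation": [0,0,0]},{"gripper": 0.25,"offset": [0,0,0],"rotation": [0,0,0]}])

```text
clock: 29.15
position: [0.5337, 0.3272, 0.0271]
ee_rot: [0.997, 0.075, -0.0, 0.0]
ft_force: [-0.6, -0.7, 2.9]
grip_width: 0.266
grasp_force: 39.5
```

Request:
jog_arm(newtons=60, deltas=[{"gripper": 0,"offset": [0,0,0],"rotation": [0,0,0]},{"gripper": 0,"offset": [0,0,0],"rotation": [0,0,0]},{"gripper": 0,"offset": [0,0,-0.01],"rotation": [0,0,0]},{"gripper": 0,"offset": [0,0,-0.02],"rotation": [0,0,0]},{"gripper": 0,"offset": [0,0,-0.03],"rotation": [0,0,0]},{"gripper": 0,"offset": [0,0,-0.03],"rotation": [0,0,0]},{"gripper": 0,"offset": [0,0,-0.03],"rotation": [0,0,0]},{"gripper": 0,"offset": [0,0,0],"rotation": [0,0,0]}])

```text
clock: 29.95
position: [0.5358, 0.3281, 0.1513]
ee_rot: [0.997, 0.075, 0.002, -0.001]
ft_force: [-0.3, 0.5, -2.0]
grip_width: 0.256
grasp_force: 59.5
```

```bash
python3 stap.py w12
python3 - <<'E'
from plan import *
im=cv2.imread("pics/w12.png"); mm=imaging.camera_model("wrist"); KC=(mm["camera_matrix"],mm["hand_eye"])
h=cv2.cvtColor(im,cv2.COLOR_BGR2HSV); print(h[::12,284].tolist()); md=cv2.inRange(h,(0,0,0),(179,255,115)); mb=cv2.inRange(h,(100,90,30),(125,255,255))
for v in range(10,330,20):
    d=np.flatnonzero(md[v,200:380])+200; b=np.flatnonzero(mb[v,200:380])+200
    print(v,(d[0],d[-1]) if len(d) else "",(b[0],b[-1]) if len(b) else "")
go(np.array([.5286,-.0116,.2]),down(-103.5))
E
```

```text
blue [250, 126, 65, 174, 10914] box [[250.0, 126.0], [314.0, 126.0], [314.0, 299.0], [250.0, 299.0]] ctr [0.5306 0.3277 0.053 ] size [0.0419 0.125 ] yaw -170.1
dark [238, 100, 89, 158, 11020] box [[238.0, 100.0], [326.0, 100.0], [326.0, 257.0], [238.0, 257.0]] ctr [0.5552 0.3315 0.053 ] size [0.0566 0.1081] yaw -169.6
dark [0, 112, 72, 93, 4029] box [[0.0, 204.0], [0.0, 112.0], [71.0, 112.0], [71.0, 204.0]] ctr [0.546  0.4973 0.053 ] size [0.0627 0.0462] yaw -2.4
dark [445, 183, 59, 75, 1234] box [[445.0, 257.0], [490.0, 177.0], [504.0, 185.0], [459.0, 265.0]] ctr [0.5479 0.1947 0.053 ] size [0.0629 0.0118] yaw -13.8
[0.5358 0.3281 0.1513] [ 0.9972  0.0754  0.0022 -0.0014]
[[90, 5, 170], [100, 4, 172], [90, 4, 172], [75, 3, 174], [90, 4, 173], [90, 4, 175], [90, 4, 175], [98, 6, 175], [100, 4, 175], [90, 5, 52], [90, 11, 46], [107, 163, 91], [107, 157, 91], [106, 155, 94], [106, 173, 90], [106, 183, 88], [105, 172, 89], [107, 163, 91], [107, 165, 91], [106, 154, 93], [106, 169, 89], [107, 163, 91], [107, 151, 91], [106, 185, 87], [107, 176, 87], [107, 177, 88], [106, 184, 86], [107, 
[... 341 characters left out ...]
6)) (np.int64(250), np.int64(314))
190 (np.int64(248), np.int64(319)) (np.int64(250), np.int64(314))
210 (np.int64(249), np.int64(318)) (np.int64(251), np.int64(314))
230 (np.int64(249), np.int64(318)) (np.int64(251), np.int64(314))
250 (np.int64(250), np.int64(317)) (np.int64(251), np.int64(313))
270 (np.int64(222), np.int64(343)) (np.int64(253), np.int64(311))
290 (np.int64(211), np.int64(353)) (np.int64(253), np.int64(311))
310 (np.int64(200), np.int64(369)) (np.int64(254), np.int64(311))
off [-0.0571  0.3346 -0.0517] rot [-0.11 -0.11 22.16] | off in new frame [ 0.0733  0.3316 -0.0511]
off [-0.0571  0.3346 -0.0517] rot [   0.15   -0.15 -157.84] | off in new frame [-0.0733 -0.3316 -0.0511]
```

Request:
jog_arm(deltas=[{"gripper": 0,"offset": [-0.0071,0.0418,-0.0065],"rotation": [0,0,0]},{"gripper": 0,"offset": [-0.0071,0.0418,-0.0065],"rotation": [0,0,0]},{"gripper": 0,"offset": [-0.0071,0.0418,-0.0065],"rotation": [0,0,0]},{"gripper": 0,"offset": [-0.0071,0.0418,-0.0065],"rotation": [0,0,0]},{"gripper": 0,"offset": [-0.0071,0.0418,-0.0065],"rotation": [0,0,0]},{"gripper": 0,"offset": [-0.0071,0.0418,-0.0065],"rotation": [0,0,0]},{"gripper": 0,"offset": [-0.0071,0.0418,-0.0065],"rotation": [0,0,0]},{"gripper": 0,"offset": [-0.0071,0.0418,-0.0065],"rotation": [0,0,0]},{"gripper": 0,"offset": [0,0,0],"rotation": [0,0,5.54]},{"gripper": 0,"offset": [0,0,0],"rotation": [0,0,5.54]},{"gripper": 0,"offset": [0,0,0],"rotation": [0,0,5.54]},{"gripper": 0,"offset": [0,0,0],"rotation": [0,0,5.54]},{"gripper": 0,"offset": [0,0,0],"rotation": [0,0,0]},{"gripper": 0,"offset": [0,0,0],"rotation": [0,0,0]}])

```text
clock: 31.4
position: [0.5277, -0.0116, 0.1985]
ee_rot: [0.993, -0.116, -0.001, 0.001]
ft_force: [0.4, -0.2, -1.9]
grip_width: 0.261
grasp_force: 59.6
```

Run:
```python
from plan import *
mm=imaging.camera_model("wrist"); KC=(mm["camera_matrix"],mm["hand_eye"])
for z in(-.015,0,.015): print(z,onz(KC,[[283,100],[283,126]],z)[:,0].round(4))
o=manip.get_obs(); print(o["joint_pos"],o["grip_width"],o["ft_force"]); go(np.array([.5282,-.0116,.0665]),down(-103.5))
im=imaging.camera("wrist"); cv2.imwrite("pics/w13.png",im)
h=cv2.cvtColor(im,cv2.COLOR_BGR2HSV); m=cv2.inRange(h,(14,60,70),(25,190,255)); K=cam("wrist",o)
# upper slats at z=.036: edges along tool x at left side columns
for u in(215,225,345,355):
    r=np.flatnonzero(m[:262,u]); g=np.split(r,np.flatnonzero(np.diff(r)>3)+1)
    for x in g:
        if len(x)>8: print(u,x[0],x[-1],onz(K,[[u,x[0]-.5],[u,x[-1]+.5]],.036)[:,:2].round(4).tolist())
```

```text
-0.015 [0.0703 0.0613]
0 [0.0706 0.0607]
0.015 [0.071  0.0601]
[-1.1357  0.2773  1.2583  1.7947 -0.2749  1.2721 -1.6091] 0.2608275495346168 [ 0.3652 -0.1954 -1.8852]
off [ 0.0007 -0.0003  0.132 ] rot [0.07 0.08 0.17] | off in new frame [ 0.0005 -0.0001  0.132 ]
off [ 0.0007 -0.0003  0.132 ] rot [  -0.12    0.11 -179.83] | off in new frame [-0.0005  0.0001  0.132 ]
215 99 152 [[0.6138, 0.0236], [0.5722, 0.0355]]
215 220 252 [[0.516, 0.0517], [0.4862, 0.0603]]
225 99 260 [[0.612, 0.0157], [0.4767, 0.0536]]
345 99 190 [[0.5897, -0.0784], [0.5152, -0.0642]]
345 220 252 [[0.4896, -0.0593], [0.4592, -0.0535]]
355 119 152 [[0.5724, -0.0835], [0.5452, -0.0785]]
355 220 252 [[0.4876, -0.0679], [0.4571, -0.0623]]
```

Request:
jog_arm(deltas=[{"gripper": 0,"offset": [0.001,0,0.03],"rotation": [0.07,0.08,0.17]},{"gripper": 0,"offset": [0,0,0.03],"rotation": [0,0,0]},{"gripper": 0,"offset": [0,0,0.03],"rotation": [0,0,0]},{"gripper": 0,"offset": [0,0,0.02],"rotation": [0,0,0]},{"gripper": 0,"offset": [0,0,0.01],"rotation": [0,0,0]},{"gripper": 0,"offset": [0,0,0.006],"rotation": [0,0,0]},{"gripper": 0,"offset": [0,0,0.003],"rotation": [0,0,0]},{"gripper": 0,"offset": [0,0,0],"rotation": [0,0,0]},{"gripper": 0,"offset": [0,0,0],"rotation": [0,0,0]}])

```text
clock: 32.35
position: [0.5296, -0.0119, 0.0708]
ee_rot: [0.993, -0.119, 0.001, -0.0]
ft_force: [-0.7, 0.3, -1.7]
grip_width: 0.253
grasp_force: 59.5
```

Run:
```python
from plan import *
go(np.array([.5288,-.0118,.0631]),down(-103.5))
```

```text
off [-0.0008  0.0001  0.0077] rot [-0.06 -0.1  -0.15] | off in new frame [-0.0008  0.0001  0.0077]
off [-0.0008  0.0001  0.0077] rot [ -0.16   0.1  179.85] | off in new frame [ 0.0008 -0.0001  0.0077]
```

Request:
jog_arm(deltas=[{"gripper": 0,"offset": [-0.0008,0,0.003],"rotation": [-0.06,-0.1,-0.15]},{"gripper": 0,"offset": [0,0,0.0025],"rotation": [0,0,0]},{"gripper": 0,"offset": [0,0,0],"rotation": [0,0,0]},{"gripper": 0,"offset": [0,0,0],"rotation": [0,0,0]}])

```text
clock: 32.75
position: [0.5283, -0.0118, 0.0646]
ee_rot: [0.993, -0.118, -0.001, 0.0]
ft_force: [-0.4, -0.3, -1.7]
grip_width: 0.257
grasp_force: 59.6
```

Request:
jog_arm(deltas=[{"gripper": 0,"offset": [0,0,0.001],"rotation": [0,0,0]},{"gripper": 0,"offset": [0,0,0],"rotation": [0,0,0]}])

```text
clock: 32.95
position: [0.5283, -0.0118, 0.0635]
ee_rot: [0.993, -0.118, -0.001, 0.0]
ft_force: [-0.4, 0.1, -2.5]
grip_width: 0.256
grasp_force: 59.6
```

Request:
jog_arm(deltas=[{"gripper": 0,"offset": [0,0,0.0007],"rotation": [0,0,0]},{"gripper": 0,"offset": [0,0,0],"rotation": [0,0,0]}])

```text
clock: 33.15
position: [0.5284, -0.0118, 0.0631]
ee_rot: [0.993, -0.118, -0.0, 0.0]
ft_force: [-1.1, -1.0, 2.5]
grip_width: 0.255
grasp_force: 60.0
```

Request:
jog_arm(deltas=[{"gripper": 0.4,"offset": [0,0,0],"rotation": [0,0,0]},{"gripper": 0.7,"offset": [0,0,0],"rotation": [0,0,0]},{"gripper": 0.7,"offset": [0,0,0],"rotation": [0,0,0]},{"gripper": 0.7,"offset": [0,0,0],"rotation": [0,0,0]},{"gripper": 0.7,"offset": [0,0,-0.01],"rotation": [0,0,0]},{"gripper": 0.7,"offset": [0,0,-0.02],"rotation": [0,0,0]},{"gripper": 0.7,"offset": [0,0,-0.04],"rotation": [0,0,0]},{"gripper": 0.7,"offset": [0,0,-0.05],"rotation": [0,0,0]},{"gripper": 0.7,"offset": [0,0,-0.05],"rotation": [0,0,0]},{"gripper": 0.7,"offset": [0,0,-0.03],"rotation": [0,0,0]},{"gripper": 0.7,"offset": [-0.04,0,0],"rotation": [0,0,0]},{"gripper": 0.7,"offset": [-0.04,0,0],"rotation": [0,0,0]},{"gripper": 0.7,"offset": [0,0,0],"rotation": [0,0,0]},{"gripper": 0.7,"offset": [0,0,0],"rotation": [0,0,0]}])

```text
clock: 34.55
position: [0.4838, -0.0002, 0.2677]
ee_rot: [0.993, -0.119, -0.009, -0.003]
ft_force: [-0.1, 0.8, 1.2]
grip_width: 0.701
grasp_force: 0.0
```

```bash
python3 stap.py w14
python3 - <<'E'
from plan import *
import pickle
o=pickle.load(open("w14.pkl","rb")); K=cam("wrist",o); im=cv2.imread("pics/w14.png"); h=cv2.cvtColor(im,cv2.COLOR_BGR2HSV); m=cv2.inRange(h,(14,60,70),(25,190,255))
for c in cv2.findContours(m,cv2.RETR_EXTERNAL,cv2.CHAIN_APPROX_NONE)[0]:
    if cv2.contourArea(c)>300: P=onz(K,cv2.boxPoints(cv2.minAreaRect(c)),.036); print(cv2.boundingRect(c),P.mean(0)[:2].round(4))
# tin and glue in top view, before/after
for f in("top0",None):
    t=cv2.imread("pics/top0.png") if f else imaging.camera("top")
    if not f: cv2.imwrite("pics/top2.png",t)
    g=cv2.cvtColor(t,cv2.COLOR_BGR2GRAY)
    for n,(x,y) in dict(tin=(206,162),glue=(272,163)).items():
        if f: globals()[n]=g[y:y+30,x:x+30]
        else:
            r=cv2.matchTemplate(g[y-15:y+45,x-15:x+45],globals()[n],cv2.TM_CCOEFF_NORMED); _,v,_,p=cv2.minMaxLoc(r); print(n,"match",round(v,3),"shift",p[0]-15,p[1]-15)
E
```

```text
blue [271, 57, 28, 108, 2841] box [[271.0, 57.0], [298.0, 57.0], [298.0, 164.0], [271.0, 164.0]] ctr [ 0.5426 -0.0159  0.053 ] size [0.0246 0.0977] yaw 167.0
dark [498, 3, 62, 75, 1751] box [[498.0, 3.0], [559.0, 3.0], [559.0, 77.0], [498.0, 77.0]] ctr [ 0.5513 -0.2433  0.053 ] size [0.0533 0.0623] yaw 178.0
dark [209, 50, 150, 153, 5645] box [[182.0, 114.0], [306.0, 23.0], [387.0, 134.0], [263.0, 225.0]] ctr [ 0.5289 -0.0122  0.053 ] size [0.1402 0.1258] yaw -69.7
dark [525, 103, 35, 47, 807] box [[525.0, 103.0], [559.0, 103.0], [559.0, 149.0], [525.0, 149.0]] ctr [ 0.4722 -0.2515  0.053 ] size [0.0318 0.0437] yaw 178.0
dark [86, 118, 40, 129, 1811] box [[80.0, 119.0], [111.0, 116.0], [127.0, 245.0], [96.0, 249.0]] ctr [0.5168 0.1762 0.053 ] size [0.0305 0.1314] yaw 166.1
[ 0.4838 -0.0002  0.2677] [ 0.9929 -0.1189 -0.0088 -0.0028]
(92, 396, 44, 24) [0.2434 0.2783]
(508, 310, 52, 48) [ 0.2282 -0.2414]
(0, 297, 35, 25) [0.4029 0.3349]
(207, 49, 62, 146) [0.5413 0.0327]
(302, 48, 60, 147) [ 0.5196 -0.0587]
tin match 0.787 shift 0 0
glue match 0.992 shift 0 0
```

```bash
python3 -c "
from workcell import workorder; print(workorder.hand_in())"
```

```text
the job is handed in; nothing more can be done
None
```

I finished the stand and handed it in at about 35 s of the 72 s allowed: both slats lie square across the base pair and the stapler sits along the middle of them, with the glue stick and tin where they were in the last top-camera image. My first try at gripping the stapler closed on nothing and pressed on it with about 16 N, but did not move it.

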